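# Switch off the trap conditioner and unload it

### The arm

A 6-joint arm with a two-finger parallel gripper is mounted at the origin on a cart in front of the work surface, level with it; the furniture and walls round the work are solid. World frame = base frame: x ahead of the robot, y to its left, z up, the work surface at z = 0. Lengths are in m, angles in rad, forces in N, time in s.
With the tool pointing down it reaches from about 0.25 to 0.8 m from the base axis. Payload 8.5 kg.
Tool frame: the origin (TCP) lies midway between the tips of the shut fingers; the grasp point (between the pads) lies 19 mm behind it; y points along the fingers, x is the direction in which the jaws open and shut, and the axes are right-handed (so a half turn about y gives the same grasp; the last joint's range is limited). The gripper opens to 85 mm and grips with 20 to 120 N. Pads are 22 mm wide; open, the fingers measure 114 mm over their backs; the gripper's body (76 mm by 85 mm) begins 54 mm behind the grasp point. The pads swing forward as they close: fully open they stand 13 mm farther back than shut.
Start: joints at [1.185, 0.238, -0.013, 1.319, 0, 1.571], TCP at [0.198, 0.486, 0.231] pointing down, gripper open.
Joint ranges: [-2.66, 2.66], [-1.03, 1.9], [-1.14, 1.46], [-1.82, 2.27], [-1.45, 1.34], [-3.14, 3.14]. Speed limits (rad/s): [2.22, 2.22, 2.79, 3.14, 3.14, 3.14].

### API

Orientations are given as a unit quaternion [x, y, z, w].
In Python, from station import ctrl gives the robot as it stands.
- The arm moves only by the shell command python3 -m crank 'ROWS' [OPENING] [FORCE]. ROWS is JSON, a list of rows, each a list of 6 numbers: the shift along the tool's x, y, z in m, then the turn, a rotation vector about the tool's x, y, z in degrees. A call has 1 to 8 rows; each row shifts and turns the pose as measured when the row begins, along the tool's axes as they then stand; what a row does not reach is not made up. A row lasts 1/8 s, in which the tool goes at most 62.5 mm and 10.7 degrees, less where a joint would pass 70% of its speed; a pose out of reach is approached as far as the arm can. A call is refused whole if a number of a shift passes 0.0625 or a number of a turn 10.7, either way. A call with a gripper value outside its range is refused whole. OPENING is the closure, from 0 (fully open) to 1 (shut), set as the call begins (- or left out, the last holds). The fingers move at their own pace and stop on an object; FORCE is the grip in N (left out, the last holds). Time passes only in rows, so rows that do not move let the fingers close. It gives the time, the measured TCP pose, the force and the opening at its end, in the units of the state.
- ctrl.observe(): the state, without advancing time (a new reading comes with each control period).
- ctrl.read_camera(name): name is "side" or "top"; returns a dict with "pixels" (480x640x3 uint8, red, green, blue), "camera_matrix" (3x3 intrinsics, pixels), "R" (3x3) and "t" (3): a world point X has camera coordinates R X + t. Camera axes: x right, y down, z forward; pixel columns grow to the right and rows downward; lengths in m; the calibration is good to about 2 mm. A picture is of the moment at which its call begins. There is no depth.
- ctrl.close_job(): hands the job in, once; it reports no verdict.
The state is a dict: "t": time; "qpos": joint angles; "qvel": joint speeds; "joint_torque": joint torques, N m; "eef_pos": TCP position; "eef_rot": TCP orientation; "force": force on the tool from outside, world axes, zero at the start; "moment": the same for the moment, N m; "grip_width": finger opening in m.
Only numpy, scipy, OpenCV 4.12 (cv2) and the standard library are available. Lean on these libraries where they do the work, as an engineer would, in place of code of your own. Each camera call takes 0.05 s, during which the arm holds its last target. There are 200 camera calls.

### The job

The gas traps have finished baking out: lift the clear flip-up guard on the conditioner, push the heater toggle beneath it away from you to off, and shut the guard again. With the heater off, take every trap out of its channel, lifting its front end over the lip and drawing it out from under the hood, and lay all of them flat, side by side, on the steel cooling tray. Never draw a trap out while the heater is on, and leave the amber bottle and the vial rack where they stand.

Things in the scene. Friction and masses are not known exactly. Their poses are not given: they have to be found in the camera images.
- conditioner: white trap conditioner fixed on the bench, 198 (x) x 260 (y) x 132 mm high; origin on its underside, its sides at y = -134 and +126, open front faces -x. Three channels run along x, centre lines at y = -12, +46, +104 mm, flat floor at z = 58 mm. Right of them (y = -134..-60) a switch panel, top z = 32, with guard and toggle at y = -97; a back housing stands behind x = +71
- lip_mid (a point): middle of the top edge of the fixed lip that closes the front of all channels: x = -100..-92 mm of the conditioner, top at z = 78 mm, 20 mm above the floor. Low guide ribs (tops at z = 68) stand about 20 mm either side of each centre line at x = -93..-75 and x = -26..+13 mm; x = -75..-26 is free for fingers
- hood_mouth (a point): middle of the upper edge of the hood's mouth, over the middle channel: each channel's rear runs into a pocket 40 mm wide, from the mouth at x = +13 mm to the back wall at x = +71 mm of the conditioner, ceiling at z = 106 mm (48 mm above the floor); top of the hood at z = 114 mm, a tube over the back housing to z = 132 mm
- guard (a joint): angle of the clear flip-up guard over the toggle: 0 shut, opens upwards and backwards (towards +x of the conditioner) to 1.4 rad; a stiff hinge (about 0.05 N m) holds it at any angle. The guard is a box cap 64 mm long, 50 mm wide, 41 mm high, its front at x = -74 mm of the conditioner when shut
- guard_hinge (a point): point on the guard's hinge line, in the middle of its width; the hinge line runs along the conditioner's y; 34 mm above the bench, at x = -10 mm of the conditioner
- guard_handle (a point): middle of the round steel bow handle on the guard: an 8 mm bar along the conditioner's y, 34 mm long, its centre 24 mm above the guard's top; when shut it is 55 mm in front of and 65 mm above the hinge line, and it moves with the guard
- heater_toggle (a joint): angle of the heater's toggle lever under the guard: 0 leans to the front (-x of the conditioner) = heater on, 0.8 rad leans to the back (+x) = off; stays where it is left, about 2 N at the tip. Its pivot is 36 mm in front of the guard hinge line and 36 mm above the bench
- toggle_tip (a point): centre of the 11 mm ball at the tip of the toggle lever, 30 mm from its pivot
- trap_1: gas trap (purifier cartridge): blue tube 28 mm in diameter and 146 mm long overall, with a square white block 34 x 34 x 18 mm on each end; about 0.11 kg. Origin at the middle of its underside, long axis = its y; the tube's axis is 17 mm above the underside. Starts lying in a channel of the conditioner, one end 4 mm or so behind the lip, the other about 45 mm deep under the hood. May be absent
- trap_2: as trap_1, in another channel. May be absent
- trap_3: as trap_1, in another channel. May be absent
- tray: loose flat stainless cooling tray, 164 (x) x 184 (y) mm, 0.7 kg; origin at the centre of its underside, floor at z = 4 mm, a rim 4 mm wide all round with its top at z = 9 mm
- amber_bottle: bystander: amber reagent bottle, 62 mm in diameter, 150 mm high, standing to the right of the tray; origin at the centre of its underside
- vial_rack: bystander: white rack with sample vials, 56 x 132 x 40 mm, to the left of the conditioner; origin at the centre of its underside
- solvent_bucket: white lidded bucket fixed on the bench between conditioner and tray, an obstacle: 190 mm in diameter, its axis 13 mm in front and 17 mm left of the origin, its lid 220 mm across with the top 207 mm above the bench and a hose stub to 220 mm. Tall fixed instruments stand left of y = 0.425 m (beyond x = 0.475 m), beyond x = 0.655 m behind the conditioner, and right of y = -0.36 m (beyond x = 0.51 m)

How it is judged:
On the way, in this order (a step that is already met when the one before it is completed fails the run):
1. the guard is lifted clear of the toggle (value of joint guard above 1 rad), for 0.2 s.
2. the heater toggle is pushed back to off (value of joint heater_toggle above 0.6 rad), for 0.2 s.
3. the guard is shut again over the switched-off toggle (value of joint guard below 0.1 rad and value of joint heater_toggle above 0.6 rad), for 0.2 s.
At the end, for the whole second after the job is handed in: Guard shut (within 0.1 rad), toggle off (beyond 0.6 rad); every trap present at rest on the tray itself, not stacked on another: middle within 70 mm of the tray's centre along both tray axes, long axis level within 0.1 rad, origin under 25 mm above the tray's underside (all of step 3 and x of trap_1 in the frame of tray between -0.07 and 0.07 m and y of trap_1 in the frame of tray between -0.07 and 0.07 m and z of each of trap_1, trap_2, trap_3 in the frame of tray below 0.025 m and angle between trap_1's own y axis and vertical between 1.47 and 1.67 rad and linear speed of each of trap_1, trap_2, trap_3 below 0.02 m/s and contact force between each of trap_1, trap_2, trap_3 and tray above 0.2 N and x of trap_2 in the frame of tray between -0.07 and 0.07 m and y of trap_2 in the frame of tray between -0.07 and 0.07 m and angle between trap_2's own y axis and vertical between 1.47 and 1.67 rad and x of trap_3 in the frame of tray between -0.07 and 0.07 m and y of trap_3 in the frame of tray between -0.07 and 0.07 m and angle between trap_3's own y axis and vertical between 1.47 and 1.67 rad); the robot touches nothing.
It fails at once if a trap is drawn out of the conditioner while the heater is on (value of joint heater_toggle below 0.5 rad and (x of any of trap_1, trap_2, trap_3 in the frame of conditioner below -0.045 m or z of any of trap_1, trap_2, trap_3 in the frame of conditioner above 0.09 m)).
It fails at once if the amber bottle is knocked over or shoved more than 3 cm (angle between amber_bottle's own z axis and vertical above 0.5 rad or distance of amber_bottle from where it was at the start of the episode above 0.03 m).
It fails at once if the vial rack is knocked over or shoved more than 3 cm (angle between vial_rack's own z axis and vertical above 0.5 rad or distance of vial_rack from where it was at the start of the episode above 0.03 m).
Of trap_1, trap_2, trap_3 only 2 to 3 are there at a start; the rules pass over those that are not, and their reading is None.
At some moment in a run one of tray may be knocked a few centimetres aside while the robot is not near it.
Once in a run the grip may slacken for a moment while it holds something.
It also fails if it takes over 210 s, if anything falls off the work surface, if the arm or the gripper's body presses on something with over 40 N, if the wrist force passes 120 N, or if a joint passes its speed limit or range.

## Working session

There is one attempt and no reset: what is moved stays moved. The work goes in short steps, Python scripts to look and compute and a shell command to move; the robot and the scene stay as the last step left them, time stands still between calls to the robot, and variables do not carry over. Pictures are saved under pics/ and viewed, about 12 in all and at most 16, crops included, and the job is handed in when it is done.

```bash
ls; mkdir -p pics; python3 - <<'E'
from station import ctrl
import cv2,numpy as np
s=ctrl.observe()
for k in s: print(k,np.round(s[k],4))
for n in("side","top"):
    c=ctrl.read_camera(n); cv2.imwrite(f"pics/{n}0.png",c["pixels"][:,:,::-1])
    print(n,np.round(c["camera_matrix"],1).tolist(),np.round(c["R"],4).tolist(),np.round(c["t"],4).tolist(), (-c["R"].T@c["t"]).round(3))
E
```

```text
pics
t 0.0
qpos [ 1.185   0.2388 -0.0142  1.3192 -0.      1.5708]
qvel [-0.0011  0.0001 -0.0009 -0.0015 -0.0022  0.0006]
joint_torque [ 4.00000e-04 -5.38784e+01  3.46437e+01  1.82000e-02  1.00000e-04
  0.00000e+00]
eef_pos [0.1974 0.486  0.2307]
eef_rot [ 0.5869  0.3945 -0.3953 -0.5863]
force [ 0.1308  0.6243 -0.1419]
moment [-0.0068 -0.0267  0.0326]
grip_width 0.0851
side [[486.6, 0.0, 322.2], [0.0, 486.6, 238.4], [0.0, 0.0, 1.0]] [[0.3489, -0.9371, 0.0113], [-0.7848, -0.2987, -0.543], [0.5123, 0.1806, -0.8396]] [-0.1194, 0.438, 1.4826] [-0.374 -0.249  1.484]
top [[612.0, 0.0, 320.2], [0.0, 612.0, 238.7], [0.0, 0.0, 1.0]] [[-0.0309, -0.9995, -0.0022], [-0.951, 0.0301, -0.3077], [0.3076, -0.0074, -0.9515]] [0.0605, 0.4934, 1.676] [-0.044  0.058  1.747]
```

View pics/side0.png

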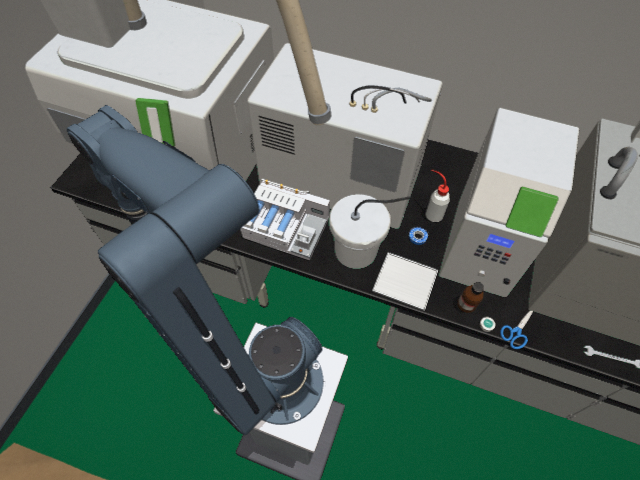

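View pics/top0.png

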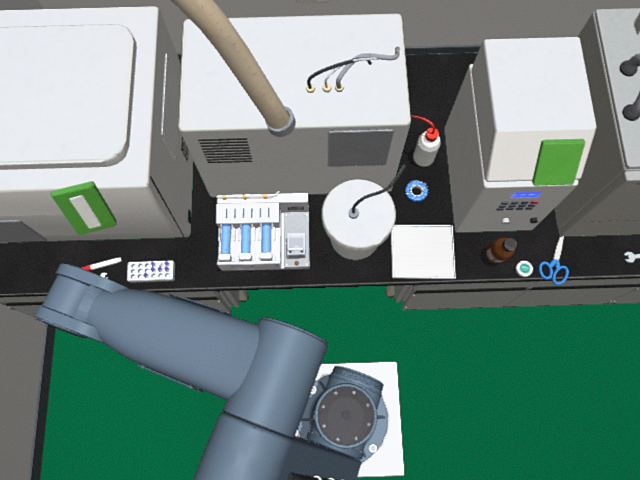

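Both views show three blue traps in the conditioner (top ~(263,235)), the bucket (358,220), tray (423,251), bottle (500,248) and rack (150,271). Next, enlarged crops.

```bash
python3 - <<'E'
import cv2,numpy as np
a=cv2.imread("pics/top0.png")[185:280,205:320]; a=cv2.resize(a,None,fx=6.5,fy=6.2,interpolation=cv2.INTER_CUBIC)
# tick labels
def tick(im,x0,y0,fx,fy):
    for x in range(x0,x0+im.shape[1],1):
        if x%10==0 and (x-x0)*fx<im.shape[1]: cv2.putText(im,str(x),(int((x-x0+.5)*fx)-10,10),0,.35,(0,0,255),1); cv2.line(im,(int((x-x0+.5)*fx),12),(int((x-x0+.5)*fx),18),(0,0,255),1)
    for y in range(y0,y0+im.shape[0]):
        if y%10==0 and (y-y0)*fy<im.shape[0]: cv2.putText(im,str(y),(0,int((y-y0+.5)*fy)+4),0,.35,(0,0,255),1); cv2.line(im,(24,int((y-y0+.5)*fy)),(32,int((y-y0+.5)*fy)),(0,0,255),1)
    return im
a=cv2.resize(cv2.imread("pics/top0.png")[185:280,205:320],None,fx=6,fy=6,interpolation=cv2.INTER_CUBIC)
cv2.imwrite("pics/topc.png",tick(a,205,185,6,6))
b=cv2.resize(cv2.imread("pics/side0.png")[172:268,235:340],None,fx=6,fy=6,interpolation=cv2.INTER_CUBIC)
cv2.imwrite("pics/sidec.png",tick(b,235,172,6,6))
c=cv2.resize(cv2.imread("pics/top0.png")[175:290,380:530],None,fx=5,fy=5,interpolation=cv2.INTER_CUBIC)
cv2.imwrite("pics/trayc.png",tick(c,380,175,5,5))
E
```

```text
(no output)
```

View pics/topc.png

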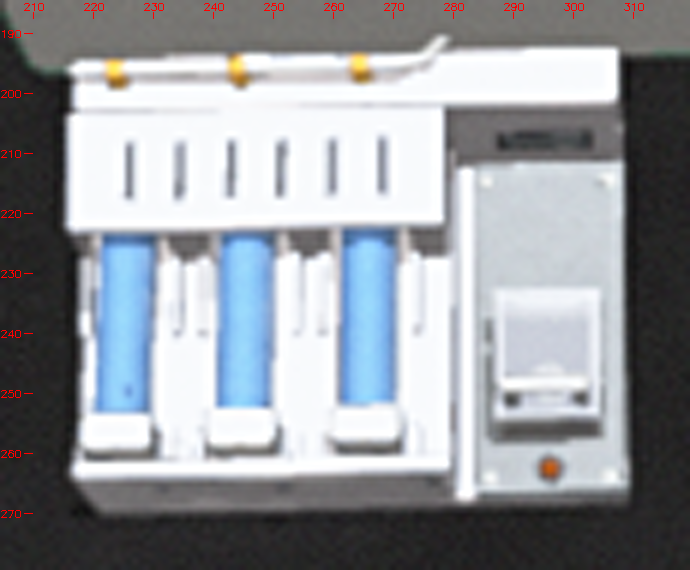

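View pics/sidec.png

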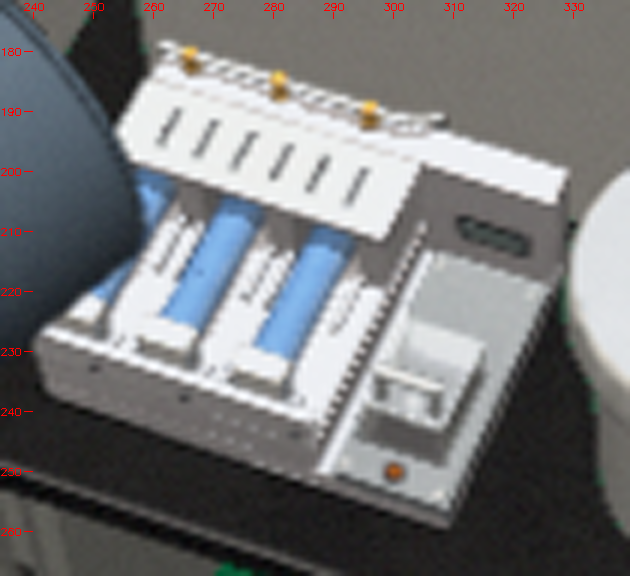

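View pics/trayc.png

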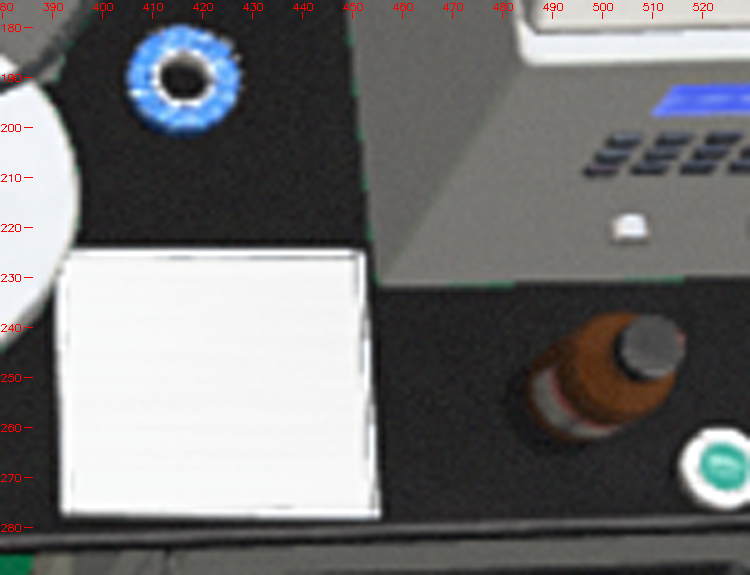

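The crops show: lip top front edge (217,263)-(279,262), handle (295.5,249) in top / (302,235) in side, hood upper front edge (216,223)-(278,222), and tray corners (393.5,224.5), (452,225), (455.5,278), (391.5,277.5).

```bash
cat > h.py <<'E'
from station import ctrl
import cv2,numpy as np
from scipy.optimize import least_squares
from scipy.spatial.transform import Rotation as Rn
def proj(c,X):
    p=c["R"]@np.asarray(X,float)+c["t"]; p=c["camera_matrix"]@p; return p[:2]/p[2]
def back(c,uv,z):
    d=c["R"].T@np.linalg.solve(c["camera_matrix"],[uv[0],uv[1],1]); o=-c["R"].T@c["t"]
    return o+d*(z-o[2])/d[2]
def T(p,X): 
    c,s=np.cos(p[2]),np.sin(p[2]); return np.array([p[0]+c*X[0]-s*X[1],p[1]+s*X[0]+c*X[1],X[2]])
def st():
    s=ctrl.observe(); R=Rn.from_quat(s["eef_rot"]).as_matrix()
    print("t",round(float(s["t"]),2),"tcp",np.round(s["eef_pos"],4),"w",np.round(s["grip_width"],4),"F",np.round(s["force"],1)); print(R.round(3)); print("q",np.round(s["qpos"],3)); return s,R
def crop(n,name,x0,x1,y0,y1,f):
    c=ctrl.read_camera(n); im=c["pixels"][y0:y1,x0:x1,::-1]; im=cv2.resize(im,None,fx=f,fy=f,interpolation=cv2.INTER_CUBIC)
    for x in range(-(-x0//10)*10,x1,10): u=int((x-x0+.5)*f); cv2.putText(im,str(x),(u-10,10),0,.35,(0,0,255),1); cv2.line(im,(u,12),(u,18),(0,0,255),1)
    for y in range(-(-y0//10)*10,y1,10): v=int((y-y0+.5)*f); cv2.putText(im,str(y),(0,v+4),0,.35,(0,0,255),1); cv2.line(im,(24,v),(32,v),(0,0,255),1)
    cv2.imwrite(f"pics/{name}.png",im); return c
E
python3 - <<'E'
from h import *
t=ctrl.read_camera("top"); s=ctrl.read_camera("side")
obs=[(t,(-.065,-.097,.099),(295.5,249.0)),(s,(-.065,-.097,.099),(302,235)),
(t,(-.1,.126,.078),(216.7,263)),(t,(-.1,-.06,.078),(279.3,262.3)),(t,(.013,.126,.114),(216,223)),(t,(.013,-.034,.114),(278.3,221.8)),
(t,(-.099,-.134,.032),(309,267)),(s,(-.1,.126,.078),(240.7,228)),(s,(-.099,-.134,.032),(309.5,257))]
r=least_squares(lambda p:np.concatenate([proj(c,T(p,X))-uv for c,X,uv in obs]),[.6,.2,0],loss="soft_l1")
print(r.x.round(4)); print(r.fun.reshape(-1,2).round(1))
p=r.x
for n,uv in(("t1",(226,256)),("t2",(245.8,255.3)),("t3",(266.5,254.8))):
    w=back(t,uv,.092); d=w[:2]-p[:2]; c,sn=np.cos(p[2]),np.sin(p[2]); print(n,w.round(4),"cond",[round(c*d[0]+sn*d[1],4),round(-sn*d[0]+c*d[1],4)])
for uv in((393.5,224.5),(452,225),(455.5,278),(391.5,277.5)): print("tray",back(t,uv,.009).round(4))
print("lid",back(t,(359,213),.207).round(3),back(t,(322,213),.207).round(3),back(t,(396,213),.207).round(3),back(t,(358,181),.207).round(3))
print("bottle",back(t,(509,246),.15).round(3))
E
```

```text
[ 0.5265  0.2115 -0.0199]
[[-0.1  0.1]
 [ 0.7  0.1]
 [ 0.2  1. ]
 [ 3.3  1. ]
 [ 0.4 -0.9]
 [-5.3 -0.3]
 [ 0.1 -0.1]
 [-0.7 -1.8]
 [-0.4 -0.3]]
t1 [0.4477 0.3119 0.092 ] cond [np.float64(-0.0808), np.float64(0.0988)]
t2 [0.448  0.2561 0.092 ] cond [np.float64(-0.0794), np.float64(0.0431)]
t3 [0.4476 0.1978 0.092 ] cond [np.float64(-0.0786), np.float64(-0.0153)]
tray [ 0.5552 -0.1772  0.009 ]
tray [ 0.548  -0.3527  0.009 ]
tray [ 0.3842 -0.347   0.009 ]
tray [ 0.3916 -0.1602  0.009 ]
lid [ 0.522 -0.06   0.207] [0.526 0.039 0.207] [ 0.519 -0.159  0.207] [ 0.615 -0.062  0.207]
bottle [ 0.435 -0.469  0.15 ]
```

```bash
cat >> h.py <<'E'
def cond(): return np.load("cond.npy")
def go(pos,pitch=0,yaw=None,frame="c",flip=1):
    """tool-axis shift/turn to reach a TCP target; pitch>0 lifts the front (-x) of what is held"""
    p=cond(); s,R=st(); X=T(p,pos) if frame=="c" else np.array(pos,float)
    yaw=p[2] if yaw is None else yaw
    x=np.array([0,flip,0.]); y=np.array([0,0,-1.]); Rt=np.column_stack([x,y,np.cross(x,y)])
    Rt=(Rn.from_euler("z",yaw)*Rn.from_euler("y",pitch,degrees=True)).as_matrix()@Rt
    d=R.T@(X-s["eef_pos"]); w=np.degrees(Rn.from_matrix(R.T@Rt).as_rotvec())
    print("target",X.round(4),"shift",d.round(4),"turn",w.round(2))
E
python3 - <<'E'
from h import *
t=ctrl.read_camera("top"); s=ctrl.read_camera("side")
obs=[(t,(-.065,-.097,.099),(295.7,249.0)),(s,(-.065,-.097,.099),(302.3,235)),
(t,(-.1,.126,.078),(216.7,263)),(t,(.013,.126,.114),(216,223)),
(t,(-.099,-.134,.032),(309,267)),(s,(-.1,.126,.078),(240.7,228)),(s,(-.099,-.134,.032),(309.5,257)),
(t,(-.079,.104,.092),(226,256)),(t,(-.079,.046,.092),(245.8,255.3)),(t,(-.079,-.012,.092),(266.5,254.8)),(t,(.097,-.134,.132),(308.3,192.5)) ]
r=least_squares(lambda p:np.concatenate([proj(c,T(p,X))-uv for c,X,uv in obs]),[.6,.2,0],loss="soft_l1")
print(r.x.round(4)); print(r.fun.reshape(-1,2).round(1).tolist()); np.save("cond.npy",r.x)
print("handle",T(r.x,(-.065,-.097,.099)).round(4))
go((-.065,-.097,.2))
go((-.065,-.097,.2),flip=-1)
E
```

```text
[ 0.5256  0.2104 -0.0162]
[[0.2, 0.3], [0.7, 0.4], [0.7, 1.4], [0.8, -0.5], [0.6, 0.0], [-0.5, -1.4], [-0.0, -0.1], [-1.3, -0.2], [-0.5, 0.2], [-0.7, 0.4], [0.0, -1.3]]
handle [0.4591 0.1145 0.099 ]
t 0.3 tcp [0.1975 0.4863 0.2311] w 0.0852 F [ 0.4  0.2 -0.4]
[[ 0.376 -0.    -0.926]
 [ 0.926 -0.001  0.376]
 [-0.001 -1.     0.   ]]
q [ 1.185  0.238 -0.014  1.319  0.     1.571]
target [0.4591 0.1145 0.2   ] shift [-0.246   0.0312 -0.3823] turn [-1.000e-02 -2.118e+01 -3.000e-02]
t 0.3 tcp [0.1975 0.4863 0.2311] w 0.0852 F [ 0.4  0.2 -0.4]
[[ 0.376 -0.    -0.926]
 [ 0.926 -0.001  0.376]
 [-0.001 -1.     0.   ]]
q [ 1.185  0.238 -0.014  1.319  0.     1.571]
target [0.4591 0.1145 0.2   ] shift [-0.246   0.0312 -0.3823] turn [ 4.0000e-02  1.5882e+02 -1.0000e-02]
```

```bash
python3 -m crank '[[0,0,0,0,-10.6,0],[0,0,0,0,-10.6,0],[-0.047,0,-0.033,0,0,0],[-0.047,0,-0.033,0,0,0],[-0.047,0,-0.033,0,0,0],[-0.047,0,-0.033,0,0,0],[-0.047,0,-0.033,0,0,0],[-0.047,0,-0.033,0,0,0]]' 0.35 30
python3 -m crank '[[-0.047,0,-0.033,0,0,0],[-0.047,0,-0.033,0,0,0],[0,0,0,0,0,0],[0,0,0,0,0,0]]'; python3 - <<'E'
from h import *
go((-.065,-.097,.15))
E
```

```text
t: 1.3
eef_pos: [0.3984, 0.1991, 0.2306]
eef_rot: [0.499, 0.502, -0.501, -0.499]
force: [0.6, 0.2, 0.4]
grip_width: 0.0554
t: 1.8
eef_pos: [0.4681, 0.0986, 0.2306]
eef_rot: [0.501, 0.5, -0.499, -0.5]
force: [-0.7, -0.1, -0.0]
grip_width: 0.0553
t 1.8 tcp [0.4681 0.0986 0.2306] w 0.0553 F [-0.7 -0.1 -0. ]
[[ 0.002  0.002 -1.   ]
 [ 1.     0.001  0.002]
 [ 0.001 -1.    -0.002]]
q [ 0.207  0.157 -0.12   1.292  0.     0.21 ]
target [0.4591 0.1145 0.15  ] shift [0.0157 0.0806 0.0093] turn [0.13 0.81 0.05]
```

```bash
python3 -m crank '[[0.008,0.02,0.005,0,0.8,0],[0.008,0.03,0.0045,0,0,0],[0,0.03,0,0,0,0],[0,0,0,0,0,0]]'; python3 - <<'E'
from h import *
go((-.065,-.097,.089))
crop("side","s1",255,345,180,270,6.5)
E
```

```text
t: 2.3
eef_pos: [0.4564, 0.1198, 0.1496]
eef_rot: [0.503, 0.499, -0.496, -0.502]
force: [-0.5, -0.4, 0.8]
grip_width: 0.0552
t 2.3 tcp [0.4564 0.1198 0.1496] w 0.0552 F [-0.5 -0.4  0.8]
[[ 0.01   0.003 -1.   ]
 [ 1.     0.002  0.01 ]
 [ 0.002 -1.    -0.003]]
q [ 2.560e-01  1.890e-01 -2.940e-01  1.083e+00  1.000e-03  2.660e-01]
target [0.4591 0.1145 0.089 ] shift [-0.0054  0.0606 -0.0025] turn [0.2  0.38 0.11]
```

View pics/s1.png

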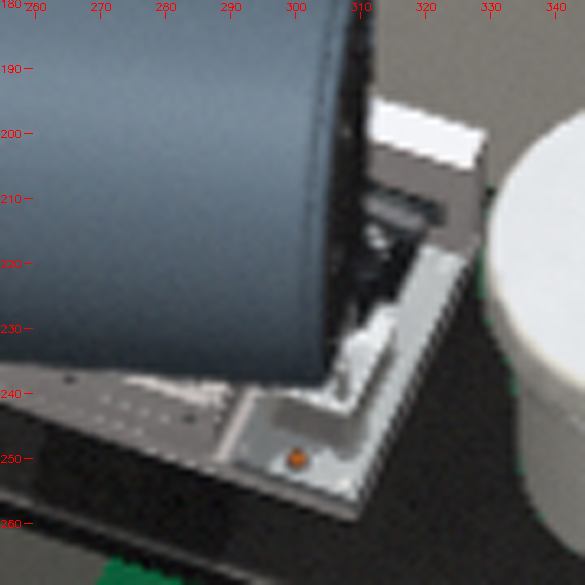

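```bash
python3 -m crank '[[-0.0055,0.02,-0.0025,0,0.4,0],[0,0.02,0,0,0,0],[0,0.021,0,0,0,0],[0,0,0,0,0,0]]'; python3 -m crank '[[0,0,0,0,0,0],[0,0,0,0,0,0],[0,0,0,0,0,0],[0,0,0,0,0,0],[0,0,0,0,0,0],[0,0,0,0,0,0]]' 1 25;  python3 - <<'E'
from h import *
go((-.065,-.097,.089))
E
```

```text
t: 2.85
eef_pos: [0.4633, 0.1177, 0.0949]
eef_rot: [0.506, 0.501, -0.492, -0.501]
force: [0.2, -0.1, 0.7]
grip_width: 0.0556
t: 3.6
eef_pos: [0.4713, 0.1152, 0.1032]
eef_rot: [0.512, 0.503, -0.489, -0.495]
force: [6.8, -1.3, -10.4]
grip_width: 0.0386
t 3.6 tcp [0.4713 0.1152 0.1032] w 0.0386 F [  6.8  -1.3 -10.4]
[[ 0.015  0.031 -0.999]
 [ 1.    -0.004  0.015]
 [-0.003 -1.    -0.031]]
q [ 0.247  0.231 -0.37   0.94  -0.011  0.261]
target [0.4591 0.1145 0.089 ] shift [-0.0009  0.0138  0.0126] turn [ 1.8   0.09 -0.19]
```

```bash
python3 - <<'E'
from h import *
c=crop("top","t2",245,335,185,275,6.5); print(proj(c,ctrl.observe()["eef_pos"]))
E
```

```text
[295.48494801 244.62726319]
```

View pics/t2.png

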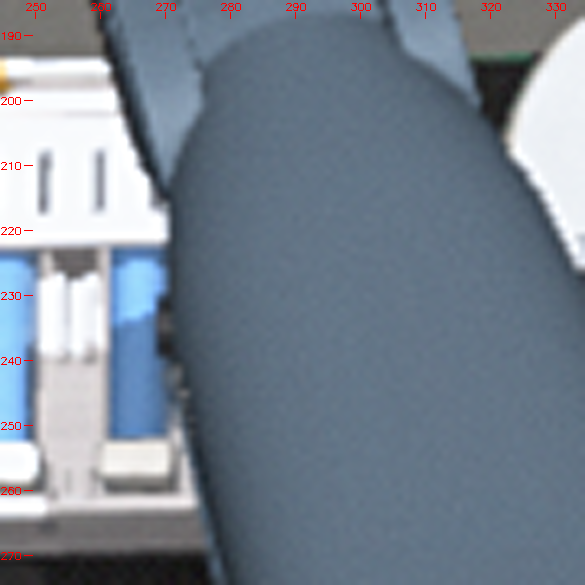

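```bash
python3 -m crank '[[0,-0.006,-0.010,0,0,0],[0,-0.005,-0.01,0,0,0]]'; python3 -m crank '[[0,-0.003,-0.01,0,0,0],[0,-0.003,-0.010,0,0,0]]'
```

```text
t: 3.9
eef_pos: [0.4922, 0.1153, 0.1176]
eef_rot: [0.513, 0.504, -0.489, -0.494]
force: [-0.3, 0.6, 1.2]
grip_width: 0.0265
t: 4.15
eef_pos: [0.5141, 0.1155, 0.127]
eef_rot: [0.513, 0.505, -0.488, -0.494]
force: [0.1, -0.5, -0.3]
grip_width: -0.0004
```

```bash
python3 -m crank '[[0,-0.06,0,0,0,0],[0,-0.06,0,0,0,0],[-0.06,-0.03,0.03,0,0,0],[-0.06,0,0.03,0,0,0],[-0.06,0,0.03,0,0,0],[-0.06,0,0.02,0,0,0],[0,0,0,0,0,0],[0,0,0,0,0,0]]' 0.3; python3 - <<'E'
from h import *
crop("side","s3",275,330,190,265,8)
go((-.065,-.097,.2))
E
```

```text
t: 5.15
eef_pos: [0.4057, -0.1112, 0.2768]
eef_rot: [0.515, 0.506, -0.487, -0.492]
force: [0.7, 0.5, 0.2]
grip_width: 0.0599
t 5.2 tcp [ 0.4059 -0.1109  0.2767] w 0.0601 F [ 0.5 -0.4 -0.3]
[[ 0.013  0.043 -0.999]
 [ 1.    -0.004  0.013]
 [-0.004 -0.999 -0.043]]
q [-0.272  0.013 -0.165  1.35   0.007 -0.259]
target [0.4591 0.1145 0.2   ] shift [ 0.2264  0.0779 -0.047 ] turn [ 2.46  0.2  -0.22]
```

View pics/s3.png

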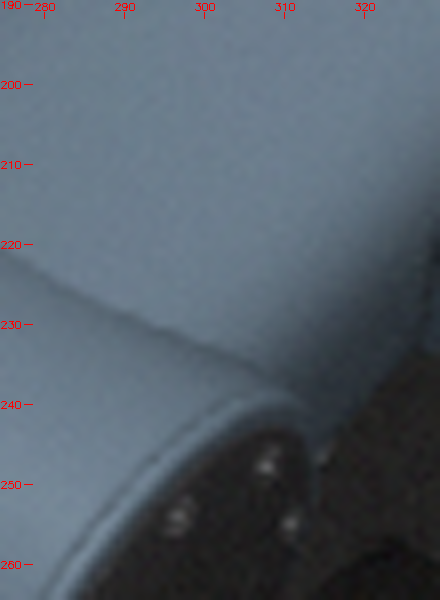

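The arm blocks the side view, so I'll use the top one.

```bash
python3 - <<'E'
from h import *
crop("top","t4",205,325,185,280,6)
E
```

```text
(no output)
```

View pics/t4.png

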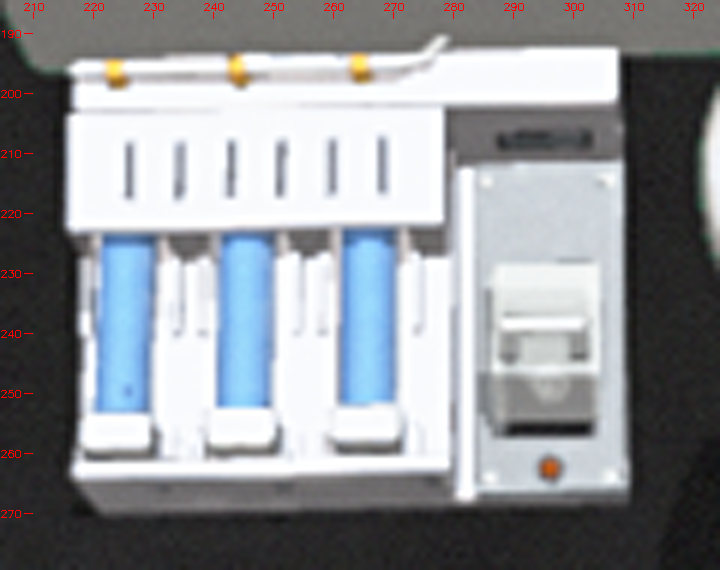

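The guard now stands partly open, with its bar at (295.2,238.5) in the top view.

```bash
cat >> h.py <<'E'
def bar(th):
    a=np.arctan2(.065,.055)+th; r=np.hypot(.055,.065); return np.array([-.010-r*np.cos(a),-.097,.034+r*np.sin(a)])
E
python3 - <<'E'
from h import *
c=ctrl.read_camera("top"); p=cond()
for th in(0,.2,.3,.4,.5,.6): print(th,proj(c,T(p,bar(th))).round(1),bar(th).round(4))
E
```

```text
0 [295.9 249.3] [-0.065 -0.097  0.099]
0.2 [295.7 243.5] [-0.051  -0.097   0.1086]
0.3 [295.7 240.5] [-0.0433 -0.097   0.1124]
0.4 [295.6 237.5] [-0.0353 -0.097   0.1153]
0.5 [295.6 234.5] [-0.0271 -0.097   0.1174]
0.6 [295.6 231.5] [-0.0187 -0.097   0.1187]
```

```bash
python3 -m crank '[[0.05,0,-0.02,0.6,0,0],[0.05,0,-0.02,0.6,0,0],[0.05,0,-0.02,0.6,0,0],[0.05,0,-0.014,0.6,0,0],[0.02,0.03,0,0,0,0],[0,0.03,0,0,0,0],[0,0.02,0,0,0,0],[0,0,0,0,0,0]]' 0.33 30; python3 - <<'E'
from h import *
b=bar(.37);b[2]-=.016; b[1]+=.001; go(b)
E
```

```text
t: 6.3
eef_pos: [0.4847, 0.1292, 0.1937]
eef_rot: [-0.498, -0.501, 0.504, 0.497]
force: [0.1, 0.2, 0.5]
grip_width: 0.0572
t 6.3 tcp [0.4847 0.1292 0.1937] w 0.0572 F [0.1 0.2 0.5]
[[-0.009 -0.002 -1.   ]
 [ 1.    -0.004 -0.009]
 [-0.004 -1.     0.002]]
q [ 0.263  0.216 -0.14   1.217 -0.003  0.253]
target [0.4863 0.115  0.0985] shift [-0.0139  0.0953 -0.0016] turn [-0.1   1.47 -0.23]
```

```bash
python3 -m crank '[[-0.0139,0.03,-0.0016,0,1.4,0],[0,0.03,0,0,0,0],[0,0.03,0,0,0,0]]' ; python3 - <<'E'
from h import *
b=bar(.37);b[2]-=.016; b[1]+=.001; go(b)
E
```

```text
t: 6.68
eef_pos: [0.4897, 0.1185, 0.1062]
eef_rot: [0.505, 0.498, -0.496, -0.501]
force: [0.5, 0.1, -0.6]
grip_width: 0.0574
t 6.67 tcp [0.4897 0.1185 0.1062] w 0.0574 F [ 0.5  0.1 -0.6]
[[ 0.011  0.006 -1.   ]
 [ 1.    -0.002  0.011]
 [-0.002 -1.    -0.006]]
q [ 0.239  0.275 -0.3    0.991 -0.003  0.25 ]
target [0.4863 0.115  0.0985] shift [-0.0035  0.0077  0.0034] turn [ 0.34  0.32 -0.11]
```

```bash
python3 -m crank '[[-0.0035,0.0085,0.004,0.4,0.3,0],[0,0,0.0,0,0,0]]' ; python3 -m crank '[[0,0.0,0,0,0,0],[0,0,0,0,0,0],[0,0,0,0,0,0],[0,0,0,0,0,0]]' 1 30;python3 - <<'E'
from h import *
b=bar(.37);b[2]-=.016; b[1]+=.001; go(b)
E
```

```text
t: 6.92
eef_pos: [0.4851, 0.1158, 0.0977]
eef_rot: [-0.503, -0.495, 0.498, 0.504]
force: [0.8, -0.1, 0.7]
grip_width: 0.057
t: 7.42
eef_pos: [0.4867, 0.115, 0.0998]
eef_rot: [0.505, 0.495, -0.497, -0.503]
force: [1.3, -2.6, -7.4]
grip_width: 0.0402
t 7.42 tcp [0.4867 0.115  0.0998] w 0.0402 F [ 1.3 -2.6 -7.4]
[[ 0.015  0.    -1.   ]
 [ 1.    -0.004  0.015]
 [-0.004 -1.    -0.   ]]
q [ 0.235  0.279 -0.312  0.981 -0.004  0.25 ]
target [0.4863 0.115  0.0985] shift [-0.      0.0013  0.0004] turn [ 0.02  0.07 -0.25]
```

```bash
python3 -m crank '[[0,-0.0026,-0.0095,0,0,0],[0,-0.0016,-0.0095,0,0,0],[0,0,-0.0085,0,0,0],[0,0,-0.0085,0,0,0]]' 1 40;python3 -m crank '[[0,0.001,-0.0083,0,0,0],[0,0.002,-0.0083,0,0,0],[0,0.003,-0.008,0,0,0],[0,0.0035,-0.0077,0,0,0],[0,0.0045,-0.0073,0,0,0]]'
python3 - <<'E'
from h import *
b=bar(1.3);b[2]-=.016; b[1]+=.001; go(b)
E
```

```text
t: 7.92
eef_pos: [0.5231, 0.1146, 0.1048]
eef_rot: [0.504, 0.495, -0.498, -0.503]
force: [-3.3, -1.3, -5.1]
grip_width: 0.0399
t: 8.55
eef_pos: [0.5676, 0.1142, 0.0908]
eef_rot: [0.505, 0.496, -0.497, -0.503]
force: [-0.2, -2.1, 1.2]
grip_width: 0.0396
t 8.55 tcp [0.5676 0.1142 0.0908] w 0.0396 F [-0.2 -2.1  1.2]
[[ 0.015  0.001 -1.   ]
 [ 1.    -0.003  0.015]
 [-0.003 -1.    -0.001]]
q [ 0.2    0.408 -0.137  1.025 -0.003  0.215]
target [0.562  0.1138 0.0884] shift [-0.0005  0.0024  0.0056] turn [ 0.06  0.09 -0.18]
```

```bash
python3 -m crank '[[0,0,0,0,0,0],[0,0,0,0,0,0],[0,0,0,0,0,0],[0,-0.02,0,0,0,0],[0,-0.04,0,0,0,0],[0,-0.05,0,0,0,0]]' 0.35 40;python3 -m crank '[[0,0,0.05,0,0,0],[0,0,0.05,0,0,0],[0,0,0.02,0,0,0],[0,0,0,0,0,0],[0,0,0,0,0,0]]' 1
python3 - <<'E'
from h import *
go((-.088,-.097,.12)); c=crop("top","t5",245,325,185,280,6)
print(proj(c,T(cond(),bar(1.3))),proj(c,T(cond(),bar(1.4))))
E
```

```text
t: 9.3
eef_pos: [0.5656, 0.1148, 0.1996]
eef_rot: [-0.503, -0.494, 0.499, 0.504]
force: [0.9, -0.4, -0.4]
grip_width: 0.0557
t: 9.93
eef_pos: [0.4468, 0.1178, 0.2059]
eef_rot: [0.505, 0.499, -0.494, -0.501]
force: [0.5, 0.4, 0.3]
grip_width: 0.0
t 9.93 tcp [0.4468 0.1178 0.2059] w 0.0 F [0.5 0.4 0.3]
[[ 0.014  0.009 -1.   ]
 [ 1.     0.     0.014]
 [ 0.    -1.    -0.009]]
q [ 0.259  0.135 -0.211  1.216 -0.002  0.273]
target [0.4361 0.1148 0.12  ] shift [-0.0031  0.0858  0.0115] turn [0.5  0.15 0.02]
[295.73450068 214.28392557] [295.80091883 212.68096882]
```

View pics/t5.png

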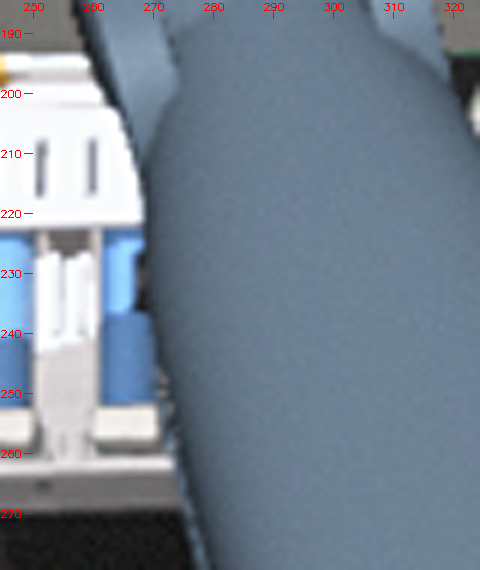

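The arm hides the guard here too, but the grip width held throughout, so it should be open. Now the toggle.

```bash
python3 -m crank '[[-0.003,0.03,0.008,0.5,0,0],[0,0.04,0.004,0,0,0],[0,0.04,0,0,0,0],[0,0.03,0,0,0,0]]'
python3 - <<'E'
from h import *
go((-.088,-.097,.055))
E
```

```text
t: 10.48
eef_pos: [0.4412, 0.1156, 0.0633]
eef_rot: [0.505, 0.498, -0.494, -0.503]
force: [1.0, -0.8, 0.2]
grip_width: -0.0001
t 10.47 tcp [0.4412 0.1156 0.0633] w -0.0001 F [ 1.  -0.8  0.2]
[[ 0.015  0.006 -1.   ]
 [ 1.     0.002  0.015]
 [ 0.002 -1.    -0.006]]
q [ 0.256  0.244 -0.473  0.847  0.     0.271]
target [0.4361 0.1148 0.055 ] shift [-0.0009  0.0083  0.0052] turn [0.32 0.06 0.11]
```

```bash
python3 -m crank '[[0,0.006,0,0.3,0,0],[0,0,-0.008,0,0,0],[0,0,-0.01,0,0,0],[0,0,-0.009,0,0,0],[0,0,-0.006,0,0,0]]'
python3 - <<'E'
from h import *
go((-.049,-.097,.055))
E
```

```text
t: 11.1
eef_pos: [0.4752, 0.1149, 0.057]
eef_rot: [-0.502, -0.495, 0.497, 0.506]
force: [-19.4, 2.8, 7.8]
grip_width: 0.0002
t 11.1 tcp [0.4752 0.1149 0.057 ] w 0.0002 F [-19.4   2.8   7.8]
[[ 0.015 -0.006 -1.   ]
 [ 1.     0.002  0.015]
 [ 0.002 -1.     0.006]]
q [ 0.235  0.308 -0.397  0.871  0.003  0.251]
target [0.4751 0.1142 0.055 ] shift [-0.0007  0.002   0.0001] turn [-0.36  0.05  0.1 ]
```

```bash
python3 -m crank '[[0,0,0.015,0,0,0],[0,0,0.015,0,0,0],[0,-0.06,0,0,0,0],[0,-0.06,0,0,0,0],[0,-0.05,0,0,0,0],[-0.06,-0.03,0,0,0,0],[-0.06,0,0,0,0,0],[-0.06,0,0,0,0,0]]'
python3 -m crank '[[-0.04,0,0,0,0,0],[0,0,0,0,0,0],[0,0,0,0,0,0]]' 0.33
python3 - <<'E'
from h import *
c=crop("top","t6",265,325,195,275,7)
for th in (1,1.1,1.2,1.3,1.4): print(th,proj(c,T(cond(),bar(th))).round(1))
for a in(-.4,.4): print("tip",proj(c,T(cond(),(-.046+.03*np.sin(a),-.097,.036+.03*np.cos(a)))).round(1))
st()
E
```

```text
t: 12.1
eef_pos: [0.4415, -0.0606, 0.2633]
eef_rot: [0.503, 0.5, -0.497, -0.5]
force: [1.1, -1.0, -0.4]
grip_width: -0.0001
t: 12.48
eef_pos: [0.4398, -0.1043, 0.2645]
eef_rot: [0.505, 0.499, -0.495, -0.5]
force: [0.2, 0.3, 0.4]
grip_width: 0.0545
1 [295.6 220.6]
1.1 [295.6 218.2]
1.2 [295.7 216.1]
1.3 [295.7 214.3]
1.4 [295.8 212.7]
tip [296.4 250.4]
tip [296.4 242.7]
t 12.53 tcp [ 0.4398 -0.1041  0.2645] w 0.0571 F [ 0.3  0.5 -0.5]
[[ 0.01   0.009 -1.   ]
 [ 1.    -0.002  0.01 ]
 [-0.002 -1.    -0.009]]
q [-2.33e-01  9.60e-02 -1.06e-01  1.36e+00  1.00e-03 -2.23e-01]
```

View pics/t6.png

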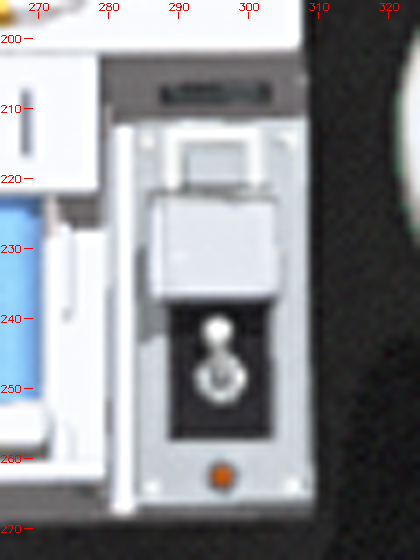

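The guard is open at about 1.35 rad (bar at y=213.5) and the toggle ball is at (295.7,241.5), the off side. Re-gripping the bar to close it.

```bash
python3 -m crank '[[0.055,0,-0.02,0,0,0],[0.055,0,-0.02,0,0,0],[0.055,0,-0.03,0,0,0],[0.05,0,-0.05,0.5,0,0],[0,0.01,-0.005,0,0,0],[0,0,0,0,0,0]]'
python3 - <<'E'
from h import *
b=bar(1.34);b[2]-=.016; b[1]+=.001; go(b)
E
```

```text
t: 13.28
eef_pos: [0.5601, 0.1141, 0.2551]
eef_rot: [0.502, 0.5, -0.499, -0.5]
force: [-0.0, -0.1, 0.3]
grip_width: 0.0573
t 13.28 tcp [0.5601 0.1141 0.2551] w 0.0573 F [-0.  -0.1  0.3]
[[ 0.003  0.002 -1.   ]
 [ 1.    -0.002  0.003]
 [-0.002 -1.    -0.002]]
q [ 0.202  0.312  0.15   1.407 -0.002  0.205]
target [0.5648 0.1137 0.0864] shift [-1.000e-04  1.687e-01 -4.300e-03] turn [ 0.14  0.77 -0.09]
```

```bash
python3 -m crank '[[0,0.05,-0.004,0,0.7,0],[0,0.05,0,0,0,0],[0,0.045,0,0,0,0],[0,0.012,0,0,0,0]]'
python3 - <<'E'
from h import *
b=bar(1.34);b[2]-=.016; b[1]+=.001; go(b)
E
```

```text
t: 13.78
eef_pos: [0.5628, 0.1131, 0.0984]
eef_rot: [0.506, 0.498, -0.494, -0.502]
force: [-0.6, 0.2, 0.3]
grip_width: 0.0568
t 13.78 tcp [0.5628 0.1131 0.0984] w 0.0568 F [-0.6  0.2  0.3]
[[ 0.016  0.008 -1.   ]
 [ 1.    -0.001  0.016]
 [-0.001 -1.    -0.008]]
q [ 0.2    0.389 -0.147  1.027 -0.002  0.215]
target [0.5648 0.1137 0.0864] shift [ 0.0006  0.012  -0.0019] turn [ 0.47  0.03 -0.03]
```

```bash
python3 -m crank '[[0,0.012,-0.002,0.4,0,0],[0,0,0,0,0,0]]'; python3 -m crank '[[0,0,0,0,0,0],[0,0,0,0,0,0],[0,0,0,0,0,0],[0,0,0,0,0,0]]' 1 40
python3 -m crank '[[0,-0.0065,0.010,0,0,0],[0,-0.0035,0.008,0,0,0],[0,-0.0031,0.0077,0,0,0],[0,-0.0023,0.0083,0,0,0],[0,-0.001,0.0083,0,0,0],[0,0,0.0085,0,0,0],[0,0,0.0085,0,0,0]]'
python3 - <<'E'
from h import *
b=bar(.6);b[2]-=.016; b[1]+=.001; go(b)
E
```

```text
t: 14.02
eef_pos: [0.5654, 0.1128, 0.0881]
eef_rot: [0.505, 0.497, -0.495, -0.503]
force: [-0.2, 0.1, 0.1]
grip_width: 0.0569
t: 14.52
eef_pos: [0.5658, 0.1142, 0.0906]
eef_rot: [0.504, 0.498, -0.494, -0.504]
force: [-1.9, 0.9, -4.0]
grip_width: 0.0395
t: 15.4
eef_pos: [0.5041, 0.1149, 0.1071]
eef_rot: [0.505, 0.498, -0.494, -0.503]
force: [4.3, -3.1, -15.3]
grip_width: 0.0393
t 15.4 tcp [0.5041 0.1149 0.1071] w 0.0393 F [  4.3  -3.1 -15.3]
[[ 0.016  0.007 -1.   ]
 [ 1.     0.002  0.016]
 [ 0.002 -1.    -0.007]]
q [ 0.224  0.293 -0.27   1.     0.001  0.239]
target [0.5054 0.1147 0.1027] shift [-0.0001  0.0044 -0.0013] turn [0.4  0.03 0.13]
```

```bash
python3 -m crank '[[0,0.005,0.007,0,0,0],[0,0.003,0.008,0,0,0],[0,0.0035,0.008,0,0,0],[0,0.004,0.0077,0,0,0],[0,0.005,0.007,0,0,0]]'
python3 - <<'E'
from h import *
b=bar(0);b[2]-=.016; b[1]+=.001; go(b)
E
```

```text
t: 16.02
eef_pos: [0.4705, 0.1153, 0.096]
eef_rot: [0.51, 0.503, -0.488, -0.498]
force: [-4.9, -2.6, 17.0]
grip_width: 0.0394
t 16.02 tcp [0.4705 0.1153 0.096 ] w 0.0394 F [-4.9 -2.6 17. ]
[[ 0.017  0.026 -1.   ]
 [ 1.     0.003  0.017]
 [ 0.003 -1.    -0.026]]
q [ 0.243  0.239 -0.381  0.925 -0.004  0.259]
target [0.4591 0.1155 0.083 ] shift [-0.      0.0127  0.0117] turn [ 1.51 -0.02  0.19]
```

```bash
python3 -m crank '[[0,0.006,0.007,0.7,0,0],[0,0.006,0.006,0.7,0,0],[0,0.004,0.003,0,0,0]]'
python3 - <<'E'
from h import *
b=bar(0);b[2]-=.016; b[1]+=.001; go(b)
E
```

```text
t: 16.4
eef_pos: [0.4522, 0.1155, 0.0833]
eef_rot: [-0.504, -0.498, 0.494, 0.504]
force: [-4.7, -1.5, 9.8]
grip_width: 0.0393
t 16.4 tcp [0.4522 0.1155 0.0833] w 0.0393 F [-4.7 -1.5  9.8]
[[ 0.017  0.004 -1.   ]
 [ 1.     0.004  0.017]
 [ 0.004 -1.    -0.004]]
q [ 0.248  0.24  -0.418  0.909  0.003  0.265]
target [0.4591 0.1155 0.083 ] shift [ 0.0001  0.0003 -0.0068] turn [ 0.2  -0.05  0.24]
```

```bash
python3 -m crank '[[0,0,0,0,0,0],[0,0,0,0,0,0],[0,0,0,0,0,0],[0,-0.06,0,0,0,0],[0,-0.06,0,0,0,0],[0,-0.06,0,0,0,0],[-0.06,0,0,0,0,0],[-0.06,0,0,0,0,0]]' 0.33
python3 -m crank '[[-0.06,0,0,0,0,0],[-0.04,0,0,0,0,0],[0,0,0,0,0,0]]' 0.5
python3 - <<'E'
from h import *
c=crop("top","t7",205,325,185,280,6)
for th in (0,.05,.1,.15): print(th,proj(c,T(cond(),bar(th))).round(1))
E
```

```text
t: 17.4
eef_pos: [0.4494, -0.0047, 0.269]
eef_rot: [-0.502, -0.5, 0.496, 0.502]
force: [0.6, 0.5, -0.6]
grip_width: 0.0572
t: 17.77
eef_pos: [0.4482, -0.1108, 0.2691]
eef_rot: [0.504, 0.499, -0.495, -0.503]
force: [0.1, 0.7, 0.6]
grip_width: 0.0432
0 [295.9 249.3]
0.05 [295.9 247.9]
0.1 [295.8 246.5]
0.15 [295.8 245. ]
```

View pics/t7.png

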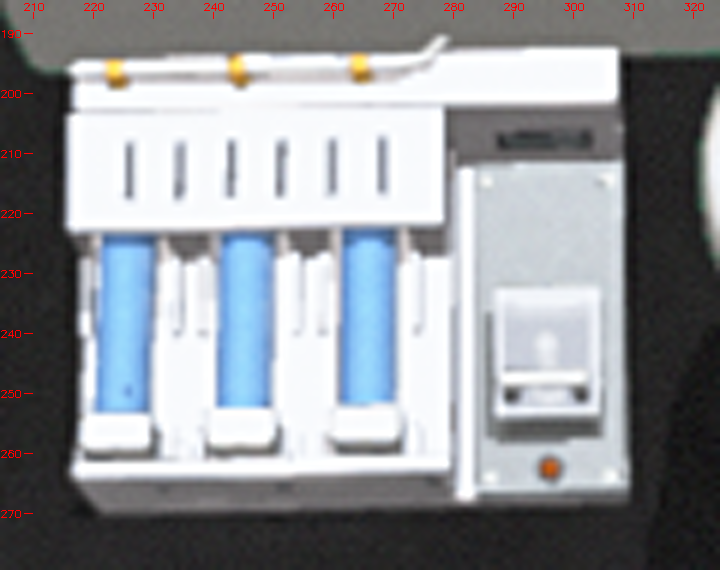

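The guard is shut (bar at y=248.5, as at the start) and the off toggle shows through it. Next, the right-hand trap.

```bash
python3 -m crank '[[0.06,0,0,0,0,0],[0.06,0,0,0,0,0],[0.06,0,-0.01,0,0,0],[0.06,0,-0.01,0,0,0],[0.06,0,-0.01,0,0,0],[0,0.03,0,0,0,0],[0,0,0,0,0,0]]' 0.5
python3 - <<'E'
from h import *
t=ctrl.read_camera("top"); p=cond()
for n,uv in(("t1",(225.5,240)),("t2",(245.5,240)),("t3",(266.2,240))):
    w=back(t,uv,.089); d=w[:2]-p[:2]; c,sn=np.cos(p[2]),np.sin(p[2]); print(n,[round(c*d[0]+sn*d[1],4),round(-sn*d[0]+c*d[1],4)])
go((-.042,-.012,.06))
E
```

```text
t: 18.7
eef_pos: [0.4801, 0.2046, 0.2398]
eef_rot: [-0.502, -0.501, 0.495, 0.502]
force: [-1.0, -0.7, 0.2]
grip_width: 0.0429
t1 [np.float64(-0.0312), np.float64(0.1037)]
t2 [np.float64(-0.0321), np.float64(0.0467)]
t3 [np.float64(-0.033), np.float64(-0.0122)]
t 18.75 tcp [0.481  0.2047 0.2413] w 0.0424 F [0.9 0.4 0.6]
[[ 0.008  0.008 -1.   ]
 [ 1.     0.007  0.008]
 [ 0.007 -1.    -0.007]]
q [ 0.4    0.224 -0.007  1.33   0.004  0.408]
target [0.4834 0.1991 0.06  ] shift [-0.0069  0.1812 -0.0011] turn [0.43 0.48 0.42]
```

Tube centre lines match the nominal channels to within 1 mm. Descending.

```bash
python3 -m crank '[[-0.006,0.05,-0.001,0.4,0.5,0.4],[0,0.05,0,0,0,0],[0,0.04,0,0,0,0],[0,0.005,0,0,0,0]]' 0.5
python3 - <<'E'
from h import *
go((-.042,-.012,.06))
E
```

```text
t: 19.25
eef_pos: [0.4858, 0.1997, 0.0996]
eef_rot: [0.506, 0.499, -0.492, -0.503]
force: [-0.1, -0.2, 0.7]
grip_width: 0.0427
t 19.25 tcp [0.4858 0.1997 0.0996] w 0.0427 F [-0.1 -0.2  0.7]
[[ 0.019  0.01  -1.   ]
 [ 1.     0.004  0.019]
 [ 0.005 -1.    -0.01 ]]
q [ 0.39   0.31  -0.266  0.984  0.     0.409]
target [0.4834 0.1991 0.06  ] shift [-0.0009  0.0396  0.0028] turn [ 0.55 -0.16  0.26]
```

```bash
python3 -m crank '[[-0.001,0.02,0.003,0.5,0,0],[0,0.016,0,0,0,0],[0,0.004,0,0,0,0]]' 0.5
python3 -m crank '[[0,0,0,0,0,0],[0,0,0,0,0,0],[0,0,0,0,0,0]]' 1 70
python3 - <<'E'
from h import *
go((-.042,-.012,.06))
E
```

```text
t: 19.62
eef_pos: [0.4867, 0.1997, 0.064]
eef_rot: [0.505, 0.499, -0.491, -0.505]
force: [0.0, 0.3, 0.2]
grip_width: 0.0426
t: 20.0
eef_pos: [0.4879, 0.2002, 0.0662]
eef_rot: [0.506, 0.5, -0.49, -0.505]
force: [-0.1, -0.3, -1.7]
grip_width: 0.0257
t 20.0 tcp [0.4879 0.2002 0.0662] w 0.0257 F [-0.1 -0.3 -1.7]
[[ 0.021  0.011 -1.   ]
 [ 1.     0.009  0.021]
 [ 0.009 -1.    -0.011]]
q [ 0.387  0.343 -0.314  0.9    0.004  0.408]
target [0.4834 0.1991 0.06  ] shift [-0.0013  0.0062  0.0045] turn [ 0.61 -0.26  0.51]
```

```bash
python3 -m crank '[[0,0,0,0,0,0],[0,0,0,0,0,0],[0,0,0.007,0.6,0,0],[-0.001,0.006,0.001,0,0,0],[0,0.003,0,0,0,0]]' 0.5
python3 - <<'E'
from h import *
go((-.042,-.012,.06))
E
python3 -m crank '[[0,0,0,0,0,0],[0,0,0,0,0,0],[0,0,0,0,0,0],[0,0,0,0,0,0]]' 1 70
python3 - <<'E'
from h import *
go((-.042,-.012,.06))
E
```

```text
t: 20.62
eef_pos: [0.4796, 0.1996, 0.0572]
eef_rot: [-0.503, -0.497, 0.492, 0.507]
force: [-0.2, -0.5, 0.3]
grip_width: 0.0428
t 20.62 tcp [0.4796 0.1996 0.0572] w 0.0428 F [-0.2 -0.5  0.3]
[[ 0.021  0.    -1.   ]
 [ 1.     0.009  0.021]
 [ 0.009 -1.    -0.   ]]
q [ 0.389  0.347 -0.336  0.884  0.008  0.41 ]
target [0.4834 0.1991 0.06  ] shift [-0.0004 -0.0028 -0.0038] turn [ 0.02 -0.25  0.53]
t: 21.12
eef_pos: [0.4798, 0.1982, 0.0581]
eef_rot: [-0.504, -0.497, 0.493, 0.507]
force: [-0.3, -1.0, 3.5]
grip_width: 0.0261
t 21.12 tcp [0.4798 0.1982 0.0581] w 0.0261 F [-0.3 -1.   3.5]
[[ 0.021  0.002 -1.   ]
 [ 1.     0.007  0.021]
 [ 0.007 -1.    -0.001]]
q [ 0.389  0.345 -0.335  0.886  0.005  0.41 ]
target [0.4834 0.1991 0.06  ] shift [ 0.0009 -0.0019 -0.0036] turn [ 0.09 -0.3   0.38]
```

```bash
python3 -m crank '[[0,-0.0075,0,3,0,0],[0,-0.0065,0,3,0,0],[0,-0.0065,0,3,0,0],[0,-0.0065,0,3,0,0]]'
python3 - <<'E'
from h import *
go((-.044,-.012,.085),12)
E
```

```text
t: 21.62
eef_pos: [0.48, 0.1982, 0.0845]
eef_rot: [-0.446, -0.44, 0.544, 0.558]
force: [-0.0, 1.3, -1.1]
grip_width: 0.0262
t 21.62 tcp [0.48   0.1982 0.0845] w 0.0262 F [-0.   1.3 -1.1]
[[ 0.02  -0.215 -0.976]
 [ 1.     0.011  0.019]
 [ 0.006 -0.977  0.215]]
q [ 0.343  0.465 -0.087  1.22   0.082  0.354]
target [0.4814 0.1991 0.085 ] shift [ 0.001  -0.0008 -0.0013] turn [-0.41 -0.16  0.41]
```

```bash
python3 -m crank '[[0,0.0012,0.01,0,0,0],[0,0.0018,0.01,0,0,0],[0,0.0018,0.01,0,0,0],[0,0.0018,0.01,0,0,0],[0,0.0018,0.01,0,0,0],[0,0.0018,0.01,0,0,0]]'
python3 - <<'E'
from h import *
go((-.11,-.012,.09),12)
E
```

```text
t: 22.38
eef_pos: [0.414, 0.1993, 0.0865]
eef_rot: [-0.446, -0.44, 0.544, 0.558]
force: [0.4, -0.5, -2.2]
grip_width: 0.0259
t 22.38 tcp [0.414  0.1993 0.0865] w 0.0259 F [ 0.4 -0.5 -2.2]
[[ 0.02  -0.215 -0.977]
 [ 1.     0.01   0.018]
 [ 0.006 -0.977  0.215]]
q [ 0.388  0.369 -0.241  1.157  0.091  0.399]
target [0.4154 0.2002 0.09  ] shift [ 0.0009 -0.0037 -0.0006] turn [-0.4  -0.15  0.39]
```

```bash
python3 -m crank '[[0,-0.03,0.006,0,0,0],[0,-0.05,0.01,0,0,0],[0,-0.05,0.01,-3,0,0],[0,-0.05,0.006,-5,0,0],[0,-0.03,0,-4,0,0],[0,0,0,0,0,0]]'
cat >> h.py <<'E'
def tray(show=0):
    c=ctrl.read_camera("top"); im=c["pixels"].astype(int); m=((im.min(2)>150)).astype(np.uint8); m[:,:385]=0;m[:,470:]=0;m[:205]=0;m[295:]=0
    n,l,stt,_=cv2.connectedComponentsWithStats(m); k=1+np.argmax(stt[1:,4]); pts=np.argwhere(l==k)[:,::-1].astype(float)
    P=np.array([back(c,u,.009)[:2] for u in pts])
    q=P.mean(0); 
    # rectangle covering: right, front, back edges from hull in tray yaw
    h=cv2.convexHull(P.astype(np.float32))[:,0]
    best=min(((np.ptp(h@[np.cos(a),np.sin(a)])*1,a) for a in np.arange(-.4,.4,.005)),key=lambda v:v[0]); a=best[1]
    u=np.array([np.cos(a),np.sin(a)]); v=np.array([-np.sin(a),np.cos(a)])
    U,V=h@u,h@v; cx=(U.min()+U.max())/2; print("tray px",stt[k],"len x",np.ptp(U).round(4),"len y",np.ptp(V).round(4),"yaw",round(a,3),"centre from right edge",(cx*u+(V.min()+.092)*v).round(4),"from left",(cx*u+(V.max()-.092)*v).round(4))
E
python3 - <<'E'
from h import *
tray(); st()
E
```

```text
t: 23.12
eef_pos: [0.4176, 0.1979, 0.3058]
eef_rot: [-0.503, -0.496, 0.494, 0.507]
force: [0.3, 0.7, -1.9]
grip_width: 0.0263
tray px [ 385  205   71   74 3601] len x 0.2135 len y 0.2646 yaw -0.395 centre from right edge [ 0.4617 -0.2772] from left [ 0.4927 -0.2028]
t 23.18 tcp [0.4174 0.1977 0.3043] w 0.0263 F [-0.3 -0.3 -1.4]
[[ 0.02  -0.004 -1.   ]
 [ 1.     0.006  0.02 ]
 [ 0.006 -1.     0.005]]
q [0.438 0.115 0.017 1.475 0.007 0.457]
```

```bash
sed -i 's/m\[:,:385\]=0;/m[:,:398]=0;/' h.py
python3 - <<'E'
from h import *
tray()
E
```

```text
tray px [ 398  225   58   54 3000] len x 0.1642 len y 0.1681 yaw -0.035 centre from right edge [ 0.4692 -0.2581] from left [ 0.4686 -0.2741]
```

The tray is at (0.469,-0.258), yaw -0.035, unmoved. Carrying trap A over the bucket at z≈0.30.

```bash
python3 -m crank '[[-0.04,0,0,0,0,0],[-0.055,0,-0.002,0,0,0],[-0.055,0,-0.003,0,0,0],[-0.055,0,-0.003,0,0,0],[-0.055,0,-0.003,0,0,0],[-0.055,0,-0.003,0,0,0],[-0.055,0,-0.003,0,0,0],[-0.055,0,-0.003,0,0,0]]'
python3 -m crank '[[-0.055,0,0,0,0,0],[-0.02,0,0,0,0,0],[0,0,0,0,0,0]]'
python3 - <<'E'
from h import *
go((.437,-.314,.02),0,-.035,"w")
E
```

```text
t: 24.22
eef_pos: [0.4259, -0.2375, 0.2826]
eef_rot: [-0.49, -0.489, 0.503, 0.517]
force: [1.0, -0.5, -1.4]
grip_width: 0.0258
t: 24.6
eef_pos: [0.4225, -0.3175, 0.2736]
eef_rot: [-0.487, -0.487, 0.502, 0.523]
force: [0.3, 0.5, -1.9]
grip_width: 0.0259
t 24.6 tcp [ 0.4225 -0.3175  0.2736] w 0.0259 F [ 0.3  0.5 -1.9]
[[ 0.021 -0.051 -0.998]
 [ 1.     0.022  0.019]
 [ 0.021 -0.998  0.052]]
q [-0.637  0.277  0.146  1.494 -0.013 -0.617]
target [ 0.437 -0.314  0.02 ] shift [-0.0015  0.2525 -0.0275] turn [-2.97  0.86  1.18]
```

```bash
python3 -m crank '[[0,0.05,-0.015,-2.9,0.8,1.1],[0,0.05,0,0,0,0],[0,0.05,0,0,0,0],[0,0.04,0,0,0,0],[0,0,0,0,0,0]]'
python3 - <<'E'
from h import *
go((.437,-.314,.015),0,-.035,"w"); tray()
E
```

```text
t: 25.22
eef_pos: [0.434, -0.3082, 0.0749]
eef_rot: [-0.504, -0.493, 0.492, 0.511]
force: [-0.0, 0.2, -0.3]
grip_width: 0.026
t 25.23 tcp [ 0.434  -0.3082  0.0749] w 0.026 F [-0.   0.2 -0.3]
[[ 0.03  -0.004 -1.   ]
 [ 1.     0.008  0.03 ]
 [ 0.008 -1.     0.005]]
q [-0.62   0.357 -0.267  0.956  0.004 -0.59 ]
target [ 0.437 -0.314  0.015] shift [-0.0062  0.0598 -0.0035] turn [-0.27  0.31  0.46]
tray px [398 225  29  28 537] len x 0.0847 len y 0.087 yaw -0.03 centre from right edge [ 0.5111 -0.1814] from left [ 0.5082 -0.2784]
```

```bash
python3 -m crank '[[-0.006,0.03,-0.003,0,0.3,0.4],[0,0.027,0,0,0,0],[0,0.002,0,0,0,0]]'
python3 -m crank '[[0,0.004,0,0,0,0]]'
python3 - <<'E'
from h import *
go((.437,-.314,.007),0,-.035,"w")
E
```

```text
t: 25.65
eef_pos: [0.4422, -0.3159, 0.0228]
eef_rot: [0.511, 0.492, -0.492, -0.506]
force: [1.0, -0.5, -0.8]
grip_width: 0.0263
t: 25.78
eef_pos: [0.4435, -0.3164, 0.0208]
eef_rot: [0.512, 0.492, -0.492, -0.505]
force: [0.3, -0.5, -0.9]
grip_width: 0.0262
t 25.77 tcp [ 0.4435 -0.3164  0.0208] w 0.0262 F [ 0.3 -0.5 -0.9]
[[ 0.033  0.007 -0.999]
 [ 0.999 -0.007  0.032]
 [-0.006 -1.    -0.008]]
q [-0.619  0.42  -0.329  0.812 -0.001 -0.586]
target [ 0.437 -0.314  0.007] shift [0.0023 0.0137 0.0067] turn [ 0.44  0.14 -0.37]
```

```bash
python3 -m crank '[[0.002,0.010,0.006,0.4,0,0],[0,0.003,0,0,0,0]]'
python3 - <<'E'
from h import *
go((.437,-.314,.007),0,-.035,"w")
E
```

```text
t: 26.02
eef_pos: [0.4383, -0.3147, 0.0091]
eef_rot: [0.511, 0.49, -0.493, -0.505]
force: [-0.6, -0.1, -1.8]
grip_width: 0.0261
t 26.02 tcp [ 0.4383 -0.3147  0.0091] w 0.0261 F [-0.6 -0.1 -1.8]
[[ 0.032  0.002 -0.999]
 [ 0.999 -0.008  0.032]
 [-0.008 -1.    -0.003]]
q [-0.62   0.428 -0.353  0.783 -0.005 -0.587]
target [ 0.437 -0.314  0.007] shift [0.0007 0.0021 0.0014] turn [ 0.15  0.15 -0.46]
```

Lowering the last few mm, releasing and rising straight up.

```bash
python3 -m crank '[[0,0.003,0,0,0,0],[0,0.001,0,0,0,0]]'
python3 -m crank '[[0,0,0,0,0,0],[0,0,0,0,0,0],[0,-0.02,0,0,0,0],[0,-0.06,0,0,0,0],[0,-0.06,0,0,0,0],[0,-0.06,0,0,0,0],[0,-0.06,0,0,0,0],[0,0,0,0,0,0]]' 0.57
python3 -m crank '[[0.05,0,0,0,0,0],[0.06,0,0,0,0,0],[0.06,0,0,0,0,0],[0.06,0,0,0,0,0],[0.06,0,0,0,0,0],[0.06,0,0,0,0,0],[0.06,0,0,0,0,0],[0.06,0,0,0,0,0]]' 0.5
python3 -m crank '[[0.06,0,0,0,0,0],[0.02,0,-0.01,0,0,0],[0,0,0,0,0,0]]'
python3 - <<'E'
from h import *
tray(); c=crop("top","t8",380,500,205,295,6); go((-.044,.046,.057))
E
```

```text
t: 26.28
eef_pos: [0.4385, -0.3149, 0.0051]
eef_rot: [0.511, 0.49, -0.493, -0.505]
force: [-0.7, -0.5, -1.6]
grip_width: 0.0261
t: 27.28
eef_pos: [0.4377, -0.3127, 0.2743]
eef_rot: [0.511, 0.491, -0.493, -0.505]
force: [0.4, -0.8, -1.0]
grip_width: 0.0367
t: 28.28
eef_pos: [0.4532, 0.1668, 0.2661]
eef_rot: [0.514, 0.488, -0.491, -0.507]
force: [0.5, 0.2, -0.2]
grip_width: 0.0425
t: 28.65
eef_pos: [0.465, 0.2528, 0.2626]
eef_rot: [0.512, 0.489, -0.494, -0.506]
force: [-0.3, -0.4, 0.3]
grip_width: 0.0431
tray px [ 398  224   58   55 2640] len x 0.1672 len y 0.1686 yaw -0.03 centre from right edge [ 0.4705 -0.2583] from left [ 0.47   -0.2737]
t 28.75 tcp [0.4646 0.2511 0.2631] w 0.0424 F [-0.1  0.2 -0.2]
[[ 0.037  0.001 -0.999]
 [ 0.999 -0.011  0.037]
 [-0.011 -1.    -0.001]]
q [ 0.501  0.239  0.069  1.405 -0.01   0.538]
target [0.4824 0.2571 0.057 ] shift [ 0.0089  0.206  -0.0173] turn [ 0.05 -1.19 -0.64]
```

View pics/t8.png

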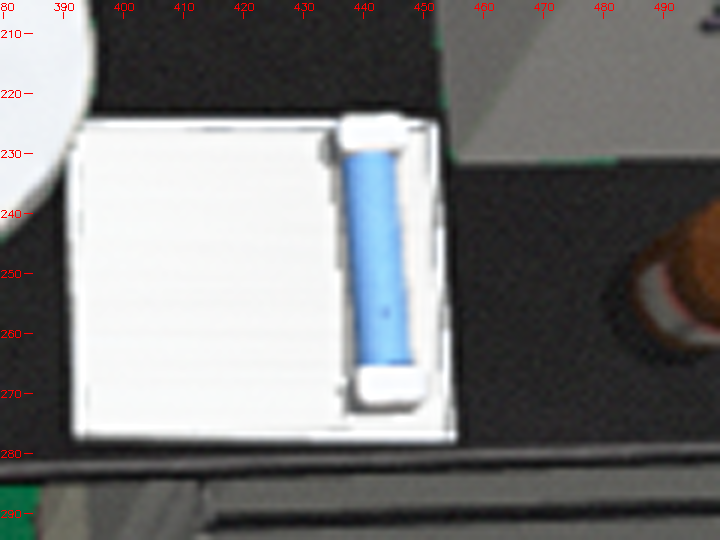

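Trap A lies on the tray with its blocks at (445,268) and (441,227), level. Now the middle trap.

```bash
python3 -m crank '[[0.009,0.05,-0.017,0,-1.2,-0.6],[0,0.05,0,0,0,0],[0,0.05,0,0,0,0],[0,0.005,0,0,0,0]]' 0.5
python3 - <<'E'
from h import *
go((-.044,.046,.057))
t=ctrl.read_camera("top"); print(back(t,(445.2,268),.038).round(4),back(t,(441,227.2),.038).round(4))
E
```

```text
t: 29.25
eef_pos: [0.4829, 0.254, 0.1064]
eef_rot: [0.506, 0.496, -0.493, -0.504]
force: [-0.1, -0.2, 0.5]
grip_width: 0.0427
t 29.25 tcp [0.4829 0.254  0.1064] w 0.0427 F [-0.1 -0.2  0.5]
[[ 0.021  0.004 -1.   ]
 [ 1.     0.001  0.021]
 [ 0.001 -1.    -0.004]]
q [ 4.850e-01  3.410e-01 -2.000e-01  1.026e+00 -1.000e-03  5.060e-01]
target [0.4824 0.2571 0.057 ] shift [0.0031 0.0494 0.0008] turn [ 0.24 -0.29  0.05]
[ 0.4076 -0.3135  0.038 ] [ 0.5323 -0.3128  0.038 ]
```

```bash
python3 -m crank '[[0.003,0.025,0.003,0.2,0,0],[0,0.02,0.001,0,0,0],[0,0.006,0.001,0,0,0]]' 0.5
python3 - <<'E'
from h import *
go((-.044,.046,.057))
E
```

```text
t: 29.68
eef_pos: [0.4837, 0.2582, 0.0634]
eef_rot: [0.507, 0.499, -0.489, -0.505]
force: [0.4, 0.1, 0.3]
grip_width: 0.0427
t 29.68 tcp [0.4837 0.2582 0.0634] w 0.0427 F [0.4 0.1 0.3]
[[ 0.024  0.012 -1.   ]
 [ 1.     0.007  0.024]
 [ 0.007 -1.    -0.012]]
q [ 0.49   0.377 -0.269  0.911  0.     0.514]
target [0.4824 0.2571 0.057 ] shift [-0.0012  0.0064  0.0014] turn [ 0.71 -0.45  0.4 ]
```

```bash
python3 -m crank '[[-0.001,0.005,0.002,0.7,0,0],[0,0,0,0,0,0]]' 0.5
python3 -m crank '[[0,0,0,0,0,0],[0,0,0,0,0,0],[0,0,0,0,0,0],[0,0,0,0,0,0]]' 1 70
python3 - <<'E'
from h import *
go((-.044,.046,.057))
E
```

```text
t: 29.92
eef_pos: [0.4831, 0.2576, 0.061]
eef_rot: [-0.504, -0.497, 0.491, 0.508]
force: [-0.4, -0.2, 0.1]
grip_width: 0.0424
t: 30.42
eef_pos: [0.4837, 0.2579, 0.0624]
eef_rot: [-0.505, -0.497, 0.49, 0.507]
force: [-0.3, 0.3, -2.1]
grip_width: 0.0259
t 30.43 tcp [0.4837 0.2579 0.0624] w 0.0259 F [-0.3  0.3 -2.1]
[[ 0.024  0.004 -1.   ]
 [ 1.     0.01   0.024]
 [ 0.01  -1.    -0.004]]
q [ 0.486  0.381 -0.264  0.917  0.007  0.511]
target [0.4824 0.2571 0.057 ] shift [-0.0009  0.0054  0.0014] turn [ 0.23 -0.47  0.56]
```

```bash
python3 -m crank '[[0,-0.0075,0,3,0,0],[0,-0.0065,0,3,0,0],[0,-0.0065,0,3,0,0],[0,-0.0065,0,3,0,0]]'
python3 -m crank '[[0,0.0010,0.01,0,0,0],[0,0.0015,0.01,0,0,0],[0,0.0018,0.01,0,0,0],[0,0.0018,0.01,0,0,0],[0,0.0018,0.01,0,0,0],[0,0.0018,0.01,0,0,0]]'
python3 - <<'E'
from h import *
go((-.11,.046,.09),12)
E
```

```text
t: 30.92
eef_pos: [0.4841, 0.2575, 0.0897]
eef_rot: [-0.447, -0.441, 0.542, 0.559]
force: [-0.1, 0.0, -1.6]
grip_width: 0.0256
t: 31.68
eef_pos: [0.4185, 0.2587, 0.0924]
eef_rot: [-0.447, -0.442, 0.542, 0.558]
force: [0.1, 0.7, -2.0]
grip_width: 0.0259
t 31.68 tcp [0.4185 0.2587 0.0924] w 0.0259 F [ 0.1  0.7 -2. ]
[[ 0.023 -0.21  -0.977]
 [ 1.     0.013  0.021]
 [ 0.009 -0.978  0.21 ]]
q [ 0.485  0.402 -0.168  1.182  0.11   0.497]
target [0.4164 0.2582 0.09  ] shift [-0.0006  0.0028  0.0015] turn [-0.13 -0.28  0.56]
```

```bash
python3 -m crank '[[0,-0.03,0.006,0,0,0],[0,-0.05,0.01,0,0,0],[0,-0.05,0.01,-3,0,0],[0,-0.05,0.006,-5,0,0],[0,-0.03,0,-4,0,0],[0,0,0,0,0,0]]'
python3 -m crank '[[-0.04,0,0,0,0,0],[-0.055,0,-0.002,0,0,0],[-0.055,0,-0.002,0,0,0],[-0.055,0,-0.002,-0.3,0,0],[-0.055,0,-0.002,-0.3,0,0],[-0.055,0,-0.002,-0.3,0,0],[-0.055,0,-0.002,-0.3,0,0],[-0.055,0,-0.002,-0.3,0,0]]'
python3 -m crank '[[-0.055,0,0,0,0,0],[-0.02,0,0,0,0,0],[0,0,0,0,0,0]]'
python3 - <<'E'
from h import *
go((.4415,-.260,.02),0,-.03,"w"); tray()
E
```

```text
t: 32.42
eef_pos: [0.4211, 0.2567, 0.3116]
eef_rot: [-0.504, -0.497, 0.491, 0.507]
force: [0.2, 0.8, -1.3]
grip_width: 0.0259
t: 33.42
eef_pos: [0.4221, -0.1767, 0.294]
eef_rot: [-0.502, -0.502, 0.491, 0.506]
force: [1.8, 0.6, -1.4]
grip_width: 0.0258
t: 33.8
eef_pos: [0.4184, -0.2568, 0.2865]
eef_rot: [-0.499, -0.5, 0.49, 0.511]
force: [0.1, 0.5, -1.4]
grip_width: 0.026
t 33.8 tcp [ 0.4184 -0.2568  0.2865] w 0.026 F [ 0.1  0.5 -1.4]
[[ 0.021 -0.002 -1.   ]
 [ 1.     0.022  0.021]
 [ 0.022 -1.     0.002]]
q [-0.562  0.177  0.047  1.454  0.018 -0.541]
target [ 0.4415 -0.26    0.02  ] shift [-0.0087  0.2663 -0.0238] turn [-0.13  0.53  1.27]
tray px [398 225  15  24 187] len x 0.0647 len y 0.0707 yaw 0.395 centre from right edge [ 0.5027 -0.1535] from left [ 0.5462 -0.258 ]
```

```bash
python3 - <<'E'
from h import *
b=cv2.imread("pics/top0.png"); c=ctrl.read_camera("top")["pixels"][:,:,::-1]
for r in(230,245,260,270,274): print(r,c[r,440:464].min(1).tolist(),b[r,452:460].min(1).tolist())
for col in(395,405,420,435,450): print(col,c[268:284,col].min(1).tolist(),b[272:282,col].min(1).tolist())
E
```

```text
230 [114, 115, 116, 116, 116, 115, 116, 117, 117, 118, 117, 118, 115, 118, 113, 117, 116, 115, 119, 115, 117, 113, 115, 118] [242, 74, 32, 72, 99, 114, 115, 114]
245 [117, 117, 115, 118, 116, 118, 115, 117, 117, 118, 115, 116, 117, 118, 119, 116, 120, 117, 117, 117, 116, 116, 118, 114] [195, 246, 78, 17, 35, 33, 34, 36]
260 [119, 120, 120, 117, 119, 118, 116, 116, 117, 118, 117, 117, 118, 121, 117, 117, 118, 113, 117, 116, 112, 114, 114, 111] [230, 189, 229, 75, 23, 36, 30, 29]
270 [119, 120, 119, 119, 116, 121, 119, 118, 120, 116, 120, 118, 119, 119, 116, 115, 114, 114, 114, 113, 111, 110, 108, 108] [244, 235, 233, 120, 37, 30, 36, 35]
274 [120, 118, 119, 116, 121, 121, 118, 117, 120, 118, 116, 117, 117, 113, 113, 115, 114, 113, 112, 112, 109, 107, 110, 106] [250, 240, 181, 180, 57, 35, 36, 40]
395 [86, 90, 94, 94, 98, 100, 99, 105, 102, 106, 107, 103, 108, 107, 107, 108] [249, 249, 250, 252, 245, 169, 73, 31, 29, 46]
405 [111, 112, 113, 107, 113, 114, 110, 111, 112, 113, 113, 118, 115, 115, 115, 115] [248, 248, 249, 251, 250, 199, 95, 33, 30, 57]
420 [120, 117, 117, 119, 120, 117, 119, 119, 120, 122, 120, 118, 120, 120, 117, 121] [248, 248, 247, 249, 245, 236, 126, 34, 33, 85]
435 [119, 119, 118, 119, 120, 118, 120, 120, 120, 118, 118, 120, 119, 118, 120, 118] [248, 248, 248, 247, 218, 250, 156, 44, 48, 98]
450 [117, 118, 120, 117, 117, 120, 116, 114, 115, 117, 115, 115, 115, 114, 114, 114] [247, 248, 247, 245, 242, 255, 168, 48, 74, 83]
```

The arm covers the tray. I'll back off a little to check that it hasn't moved.

```bash
python3 -m crank '[[0.06,-0.01,0,0,0,0],[0.06,0,0,0,0,0],[0.06,0,0,0,0,0],[0.06,0,0,0,0,0],[0.06,0,0,0,0,0],[0,0,0,0,0,0]]'
python3 - <<'E'
from h import *
go((.4415,-.260,.02),0,-.03,"w"); tray()
E
```

```text
t: 34.65
eef_pos: [0.4208, 0.0589, 0.3024]
eef_rot: [-0.495, -0.503, 0.491, 0.511]
force: [-0.2, -0.4, -1.9]
grip_width: 0.0254
t 34.65 tcp [0.4208 0.0589 0.3024] w 0.0254 F [-0.2 -0.4 -1.9]
[[ 0.012 -0.004 -1.   ]
 [ 1.     0.027  0.012]
 [ 0.027 -1.     0.004]]
q [ 0.12   0.05  -0.061  1.461  0.027  0.131]
target [ 0.4415 -0.26    0.02  ] shift [-0.326   0.2738 -0.0255] turn [-0.25  1.05  1.52]
tray px [ 398  224   58   55 2639] len x 0.1672 len y 0.1686 yaw -0.03 centre from right edge [ 0.4705 -0.2583] from left [ 0.47   -0.2737]
```

Unmoved. Going in.

```bash
python3 -m crank '[[-0.055,0,-0.005,0,0.5,0.7],[-0.055,0,-0.005,0,0.5,0.7],[-0.055,0,-0.005,0,0,0],[-0.055,0,-0.005,0,0,0],[-0.055,0.0,-0.005,0,0,0],[-0.04,0.02,0,0,0,0],[0,0.05,0,0,0,0],[0,0.05,0,0,0,0]]'
python3 - <<'E'
from h import *
go((.4415,-.260,.02),0,-.03,"w")
E
```

```text
t: 35.7
eef_pos: [0.4351, -0.2723, 0.1787]
eef_rot: [0.509, 0.491, -0.492, -0.507]
force: [0.1, -0.1, -2.4]
grip_width: 0.0255
t 35.7 tcp [ 0.4351 -0.2723  0.1787] w 0.0255 F [ 0.1 -0.1 -2.4]
[[ 0.032  0.    -0.999]
 [ 0.999 -0.002  0.032]
 [-0.002 -1.    -0.001]]
q [-0.558  0.24  -0.148  1.181 -0.002 -0.526]
target [ 0.4415 -0.26    0.02  ] shift [ 0.0129  0.1586 -0.0059] turn [ 0.03 -0.13 -0.13]
```

```bash
python3 -m crank '[[0.0125,0.03,-0.005,0,0,0],[0,0.05,0,0,0,0],[0,0.045,0,0,0,0],[0,0.015,0,0,0,0]]'
python3 - <<'E'
from h import *
go((.4415,-.260,.009),0,-.03,"w")
E
```

```text
t: 36.2
eef_pos: [0.4347, -0.2613, 0.0316]
eef_rot: [-0.508, -0.489, 0.491, 0.51]
force: [0.3, -0.5, -0.8]
grip_width: 0.0263
t 36.2 tcp [ 0.4347 -0.2613  0.0316] w 0.0263 F [ 0.3 -0.5 -0.8]
[[ 0.038 -0.004 -0.999]
 [ 0.999  0.     0.038]
 [ 0.    -1.     0.004]]
q [-0.54   0.363 -0.392  0.82  -0.002 -0.502]
target [ 0.4415 -0.26    0.009 ] shift [ 0.0016  0.0226 -0.0068] turn [-0.24 -0.45  0.  ]
```

```bash
python3 -m crank '[[0.0016,0.012,-0.007,-0.2,-0.4,0],[0,0.008,0,0,0,0],[0,0.003,0,0,0,0]]'
python3 - <<'E'
from h import *
go((.4415,-.260,.009),0,-.03,"w")
E
```

```text
t: 36.58
eef_pos: [0.4406, -0.2606, 0.0079]
eef_rot: [-0.507, -0.492, 0.492, 0.509]
force: [-11.9, 5.7, 41.2]
grip_width: 0.026
t 36.58 tcp [ 0.4406 -0.2606  0.0079] w 0.026 F [-11.9   5.7  41.2]
[[ 0.032 -0.002 -0.999]
 [ 0.999  0.001  0.032]
 [ 0.001 -1.     0.002]]
q [-0.534  0.397 -0.412  0.764 -0.    -0.502]
target [ 0.4415 -0.26    0.009 ] shift [ 0.0006 -0.0011 -0.0008] turn [-0.1  -0.13  0.04]
```

```bash
python3 -m crank '[[0,-0.003,0,0,0,0]]'
python3 -m crank '[[0,0,0,0,0,0],[0,0,0,0,0,0],[0,-0.02,0,0,0,0],[0,-0.06,0,0,0,0],[0,-0.06,0,0,0,0],[0,-0.06,0,0,0,0],[0,-0.06,0,0,0,0],[0,0,0,0,0,0]]' 0.57
python3 -m crank '[[0.05,0,0,0,0,0],[0.06,0,0,0,0,0],[0.06,0,0,0,0,0],[0.06,0,0,0,0,0],[0.06,0,0,0,0,0],[0.06,0,0,0,0,0],[0.06,0,0,0,0,0],[0.06,0,0,0,0,0]]' 0.5
python3 -m crank '[[0.06,0,-0.01,0,0,0],[0.03,0,-0.02,0,0,0],[0,0,0,0,0,0]]'
python3 - <<'E'
from h import *
tray(); c=crop("top","t9",380,500,205,295,6); go((-.044,.104,.057))
E
```

```text
t: 36.7
eef_pos: [0.4408, -0.2608, 0.0115]
eef_rot: [-0.508, -0.492, 0.492, 0.508]
force: [0.1, -0.5, -1.1]
grip_width: 0.026
t: 37.7
eef_pos: [0.4414, -0.261, 0.2814]
eef_rot: [0.509, 0.492, -0.492, -0.507]
force: [1.1, 0.5, -0.8]
grip_width: 0.0369
t: 38.7
eef_pos: [0.4571, 0.2187, 0.276]
eef_rot: [0.511, 0.489, -0.49, -0.509]
force: [1.3, -0.4, 0.8]
grip_width: 0.043
t: 39.08
eef_pos: [0.4895, 0.3143, 0.2724]
eef_rot: [0.509, 0.49, -0.493, -0.508]
force: [-0.1, 0.0, 0.8]
grip_width: 0.0428
tray px [ 398  224   58   55 2297] len x 0.1672 len y 0.1686 yaw -0.03 centre from right edge [ 0.4705 -0.2583] from left [ 0.47   -0.2737]
t 39.17 tcp [0.4887 0.3122 0.2732] w 0.0427 F [-1.  -0.3  0.3]
[[ 0.036 -0.002 -0.999]
 [ 0.999 -0.005  0.036]
 [-0.005 -1.     0.001]]
q [ 0.57   0.329  0.221  1.466 -0.003  0.606]
target [0.4833 0.3151 0.057 ] shift [0.0037 0.2162 0.0051] turn [-0.09 -1.12 -0.27]
```

View pics/t9.png

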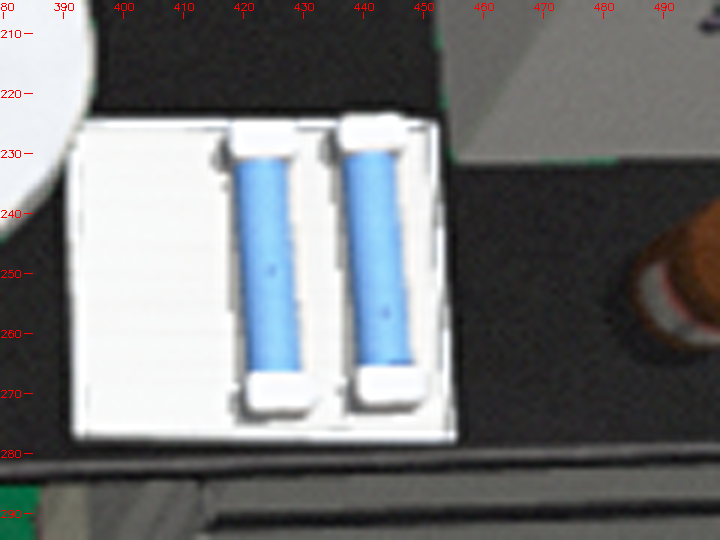

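Two traps lie side by side (front blocks at (426,270) and (445,268)) and the tray hasn't moved. Now the third, left-hand trap.

```bash
python3 -m crank '[[0.004,0.05,0.005,0,-1.1,-0.2],[0,0.05,0,0,0,0],[0,0.05,0,0,0,0],[0,0.03,0,0,0,0]]' 0.5
python3 - <<'E'
from h import *
go((-.044,.104,.057))
E
```

```text
t: 39.67
eef_pos: [0.4837, 0.3116, 0.0923]
eef_rot: [0.506, 0.496, -0.493, -0.505]
force: [-0.6, 1.0, 0.6]
grip_width: 0.0423
t 39.67 tcp [0.4837 0.3116 0.0923] w 0.0423 F [-0.6  1.   0.6]
[[ 0.021  0.004 -1.   ]
 [ 1.     0.002  0.021]
 [ 0.002 -1.    -0.004]]
q [ 5.730e-01  3.980e-01 -1.490e-01  1.019e+00 -1.000e-03  5.940e-01]
target [0.4833 0.3151 0.057 ] shift [0.0034 0.0353 0.0006] turn [ 0.25 -0.27  0.12]
```

```bash
python3 -m crank '[[0.0034,0.015,0.002,0.2,-0.2,0],[0,0.016,0.001,0,0,0],[0,0.006,0,0,0,0],[0,0,0,0,0,0]]' 0.5
python3 - <<'E'
from h import *
go((-.044,.104,.057))
E
```

```text
t: 40.17
eef_pos: [0.4795, 0.312, 0.0574]
eef_rot: [-0.505, -0.496, 0.494, 0.506]
force: [-0.0, 0.3, -0.8]
grip_width: 0.0429
t 40.17 tcp [0.4795 0.312  0.0574] w 0.0429 F [-0.   0.3 -0.8]
[[ 0.021  0.    -1.   ]
 [ 1.     0.002  0.021]
 [ 0.002 -1.    -0.   ]]
q [ 0.576  0.426 -0.205  0.939  0.002  0.596]
target [0.4833 0.3151 0.057 ] shift [ 0.0032  0.0004 -0.0038] turn [ 0.02 -0.25  0.14]
```

```bash
python3 -m crank '[[0.003,-0.001,-0.003,0,0,0],[0,0,0,0,0,0]]' 0.5
python3 -m crank '[[0,0,0,0,0,0],[0,0,0,0,0,0],[0,0,0,0,0,0],[0,0,0,0,0,0]]' 1 70
python3 - <<'E'
from h import *
go((-.044,.104,.057))
E
```

```text
t: 40.42
eef_pos: [0.4836, 0.3153, 0.0602]
eef_rot: [-0.505, -0.496, 0.493, 0.506]
force: [0.5, -0.7, -0.0]
grip_width: 0.0427
t: 40.92
eef_pos: [0.4839, 0.3154, 0.0607]
eef_rot: [-0.505, -0.497, 0.493, 0.506]
force: [-0.1, 0.6, 2.1]
grip_width: 0.0261
t 40.92 tcp [0.4839 0.3154 0.0607] w 0.0261 F [-0.1  0.6  2.1]
[[ 0.021  0.003 -1.   ]
 [ 1.     0.004  0.021]
 [ 0.004 -1.    -0.003]]
q [ 0.577  0.429 -0.19   0.947  0.002  0.598]
target [0.4833 0.3151 0.057 ] shift [-0.0003  0.0037  0.0005] turn [ 0.17 -0.28  0.25]
```

```bash
python3 -m crank '[[0,-0.0075,0,3,0,0],[0,-0.0065,0,3,0,0],[0,-0.0065,0,3,0,0],[0,-0.0065,0,3,0,0]]'
python3 -m crank '[[0,0.0010,0.01,0,0,0],[0,0.0015,0.01,0,0,0],[0,0.0018,0.01,0,0,0],[0,0.0018,0.01,0,0,0],[0,0.0018,0.01,0,0,0],[0,0.0018,0.01,0,0,0]]'
python3 - <<'E'
from h import *
go((-.11,.104,.09),12)
E
```

```text
t: 41.42
eef_pos: [0.4839, 0.3148, 0.0871]
eef_rot: [-0.447, -0.44, 0.545, 0.557]
force: [-0.1, -0.5, -1.2]
grip_width: 0.0255
t: 42.18
eef_pos: [0.4182, 0.3157, 0.0896]
eef_rot: [-0.447, -0.44, 0.545, 0.556]
force: [-0.2, 1.3, -1.1]
grip_width: 0.0257
t 42.17 tcp [0.4182 0.3157 0.0896] w 0.0257 F [-0.2  1.3 -1.1]
[[ 0.02  -0.213 -0.977]
 [ 1.     0.006  0.019]
 [ 0.002 -0.977  0.213]]
q [ 0.576  0.45  -0.096  1.202  0.121  0.585]
target [0.4173 0.3162 0.09  ] shift [ 0.0004 -0.0003  0.0009] turn [-0.28 -0.17  0.16]
```

```bash
python3 -m crank '[[0,-0.03,0.006,0,0,0],[0,-0.05,0.01,0,0,0],[0,-0.05,0.01,-3,0,0],[0,-0.05,0.006,-5,0,0],[0,-0.03,0,-4,0,0],[-0.04,0,0,0,0,0],[-0.06,0,0,0,0,0],[-0.06,0,0,0,0,0]]'
python3 -m crank '[[-0.06,0,0,0,0,0],[-0.03,0,0,0,0,0],[0,0,0,0,0,0]]'
python3 - <<'E'
from h import *
go((.4425,-.207,.02),0,-.03,"w"); tray()
E
```

```text
t: 43.18
eef_pos: [0.4177, 0.1552, 0.3089]
eef_rot: [0.503, 0.499, -0.495, -0.503]
force: [0.8, -1.4, -0.3]
grip_width: 0.0259
t: 43.55
eef_pos: [0.4142, 0.06, 0.3091]
eef_rot: [0.505, 0.498, -0.494, -0.503]
force: [-1.1, -0.2, -1.4]
grip_width: 0.0258
t 43.55 tcp [0.4142 0.06   0.3091] w 0.0258 F [-1.1 -0.2 -1.4]
[[ 0.016  0.006 -1.   ]
 [ 1.     0.004  0.016]
 [ 0.004 -1.    -0.006]]
q [ 0.142  0.033 -0.062  1.47   0.003  0.158]
target [ 0.4425 -0.207   0.02  ] shift [-0.2676  0.2883 -0.0308] turn [0.34 0.81 0.21]
tray px [ 398  221   57   55 2294] len x 0.1677 len y 0.1683 yaw -0.03 centre from right edge [ 0.4798 -0.2586] from left [ 0.4793 -0.2743]
```

The tray has been knocked about 9 mm in +x. Re-measuring it, and the traps on it, before placing.

```bash
python3 -m crank '[[0,0,0,0,0,0],[0,0,0,0,0,0]]'
cat >> h.py <<'E'
def blues(x0=385,x1=470,y0=205,y1=295):
    c=ctrl.read_camera("top"); im=c["pixels"].astype(int); m=((im[:,:,2]-im[:,:,0]>60)&(im[:,:,2]>150)).astype(np.uint8); m[:,:x0]=0;m[:,x1:]=0;m[:y0]=0;m[y1:]=0
    n,l,s,ce=cv2.connectedComponentsWithStats(m)
    for k in range(1,n):
        if s[k,4]>60:
            P=np.argwhere(l==k)[:,::-1]; W=np.array([back(c,u,.030)[:2] for u in P]); ev,E=np.linalg.eigh(np.cov(W.T)); v=E[:,1]*np.sign(E[0,1])
            print("tube",ce[k].round(1),"area",s[k,4],"centre",W.mean(0).round(4),"yaw",np.arctan2(v[1],v[0]).round(3))
E
python3 - <<'E'
from h import *
tray(); blues(); crop("top","t10",380,500,205,295,6)
E
```

```text
t: 43.85
eef_pos: [0.4141, 0.0623, 0.309]
eef_rot: [0.504, 0.499, -0.494, -0.503]
force: [0.1, 0.4, -2.2]
grip_width: 0.0262
tray px [ 398  221   57   55 2298] len x 0.1677 len y 0.1683 yaw -0.03 centre from right edge [ 0.4798 -0.2586] from left [ 0.4793 -0.2743]
tube [423.8 246.2] area 294 centre [ 0.478  -0.2587] yaw -0.015
tube [442.  245.1] area 292 centre [ 0.4797 -0.3125] yaw -0.013
```

View pics/t10.png

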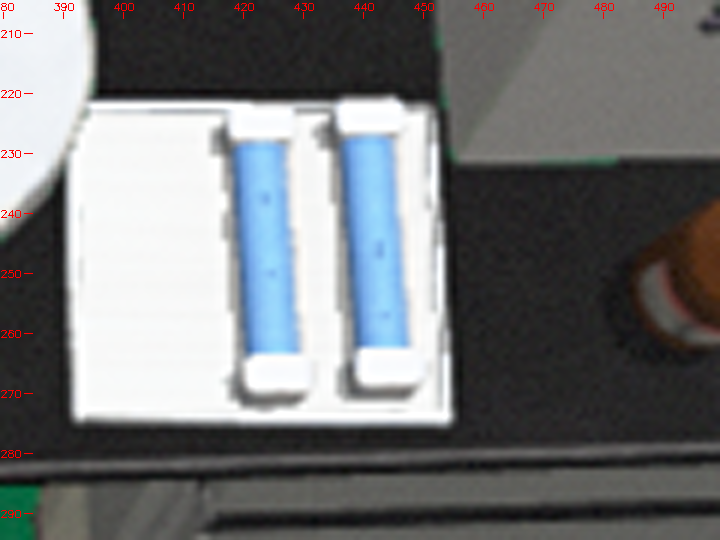

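Tray and traps moved together; the tray centre is now (0.4797,-0.2585). Third trap target: TCP (0.448,-0.209).

```bash
python3 -m crank '[[-0.055,0,-0.007,0.3,0.4,0],[-0.055,0,-0.007,0,0.4,0],[-0.055,0,-0.006,0,0,0],[-0.055,0,-0.006,0,0,0],[-0.03,0,-0.004,0,0,0],[0,0.02,0,0,0,0],[0,0,0,0,0,0]]'
python3 - <<'E'
from h import *
go((.448,-.209,.05),0,-.03,"w")
E
```

```text
t: 44.88
eef_pos: [0.4425, -0.1932, 0.2863]
eef_rot: [-0.503, -0.497, 0.494, 0.506]
force: [-0.3, -0.7, -0.4]
grip_width: 0.0257
t 44.88 tcp [ 0.4425 -0.1932  0.2863] w 0.0257 F [-0.3 -0.7 -0.4]
[[ 0.019  0.001 -1.   ]
 [ 1.     0.005  0.019]
 [ 0.005 -1.    -0.   ]]
q [-0.415  0.154  0.018  1.437  0.005 -0.396]
target [ 0.448 -0.209  0.05 ] shift [-0.0169  0.2362 -0.0057] turn [0.02 0.64 0.3 ]
```

```bash
python3 -m crank '[[-0.017,0,-0.005,0,0.6,0.3],[0,0,0,0,0,0],[0,0.04,0,0,0,0],[0,0.05,0,0,0,0],[0,0.05,0,0,0,0]]'
python3 - <<'E'
from h import *
go((.448,-.209,.02),0,-.03,"w")
E
```

```text
t: 45.5
eef_pos: [0.4532, -0.2126, 0.1494]
eef_rot: [0.511, 0.495, -0.491, -0.502]
force: [1.4, -0.2, -1.5]
grip_width: 0.0256
t 45.5 tcp [ 0.4532 -0.2126  0.1494] w 0.0256 F [ 1.4 -0.2 -1.5]
[[ 0.027  0.013 -1.   ]
 [ 1.    -0.006  0.027]
 [-0.006 -1.    -0.013]]
q [-0.438  0.229 -0.242  1.086 -0.    -0.411]
target [ 0.448 -0.209  0.02 ] shift [0.0042 0.1293 0.0069] turn [ 0.73  0.17 -0.33]
```

```bash
python3 -m crank '[[0.003,0.04,0.006,0.7,0,-0.3],[0,0.05,0,0,0,0],[0,0.03,0,0,0,0]]'
python3 - <<'E'
from h import *
go((.448,-.209,.0085),0,-.03,"w")
E
```

```text
t: 45.88
eef_pos: [0.4487, -0.2091, 0.0265]
eef_rot: [0.507, 0.494, -0.493, -0.506]
force: [0.3, -0.2, -0.8]
grip_width: 0.0259
t 45.88 tcp [ 0.4487 -0.2091  0.0265] w 0.0259 F [ 0.3 -0.2 -0.8]
[[ 0.025  0.002 -1.   ]
 [ 1.    -0.001  0.025]
 [-0.001 -1.    -0.002]]
q [-0.436  0.348 -0.433  0.787 -0.    -0.411]
target [ 0.448  -0.209   0.0085] shift [0.0001 0.018  0.0007] turn [ 0.12  0.26 -0.06]
```

```bash
python3 -m crank '[[0,0.009,0.0007,0,0.2,0],[0,0.004,0,0,0,0]]'
python3 -m crank '[[0,0.0015,0,0,0,0],[0,0,0,0,0,0]]'
```

```text
t: 46.12
eef_pos: [0.4481, -0.2087, 0.0127]
eef_rot: [0.507, 0.493, -0.493, -0.507]
force: [-0.1, -0.5, -1.0]
grip_width: 0.0259
t: 46.38
eef_pos: [0.4496, -0.2093, 0.013]
eef_rot: [0.508, 0.493, -0.492, -0.506]
force: [-0.4, -0.1, -1.1]
grip_width: 0.0263
```

```bash
python3 -m crank '[[0,0.004,0,0,0,0],[0,0.003,0,0,0,0]]'
```

```text
t: 46.62
eef_pos: [0.4506, -0.2098, 0.007]
eef_rot: [0.509, 0.494, -0.492, -0.505]
force: [1.1, 0.2, -1.4]
grip_width: 0.0261
```

```bash
python3 -m crank '[[0,0.001,0,0,0,0],[0,0,0,0,0,0],[0,0,0,0,0,0],[0,-0.02,0,0,0,0],[0,-0.06,0,0,0,0],[0,-0.06,0,0,0,0],[0,-0.06,0,0,0,0],[0,-0.06,0,0,0,0]]' 0.6
python3 -m crank '[[0,-0.02,0,0,0,0],[0.05,0,0,0,0,0],[0.06,0,0,0,0,0],[0.06,0,0,0,0,0],[0.06,0,0,0,0,0],[0.06,0,0,0,0,0],[0.06,0,0.02,0,0,0],[0,0,0,0,0,0]]'
python3 - <<'E'
from h import *
tray(); blues(); blues(200,290,220,275); c=crop("top","t11",200,480,185,295,2.8); st()
for X in((-.045,-.097,.064),): print(proj(c,T(cond(),X)))
E
```

```text
t: 47.62
eef_pos: [0.4467, -0.208, 0.2697]
eef_rot: [-0.506, -0.493, 0.493, 0.508]
force: [1.7, -1.2, -0.3]
grip_width: 0.0341
t: 48.62
eef_pos: [0.44, 0.1491, 0.2953]
eef_rot: [0.511, 0.494, -0.49, -0.504]
force: [0.0, -0.7, -0.8]
grip_width: 0.0342
tray px [ 398  221   57   55 1944] len x 0.1677 len y 0.1683 yaw -0.03 centre from right edge [ 0.4798 -0.2586] from left [ 0.4793 -0.2743]
tube [406.6 246.5] area 303 centre [ 0.4786 -0.2081] yaw -0.023
tube [423.8 246.2] area 295 centre [ 0.4779 -0.2587] yaw -0.016
tube [442.1 245.1] area 291 centre [ 0.4796 -0.3125] yaw -0.014
t 48.83 tcp [0.4414 0.1447 0.2954] w 0.0339 F [-0.2  0.1  0.5]
[[ 0.038  0.011 -0.999]
 [ 0.999 -0.004  0.038]
 [-0.003 -1.    -0.011]]
q [ 0.321  0.112 -0.009  1.44  -0.007  0.36 ]
[296.36660655 246.18310226]
```

View pics/t11.png

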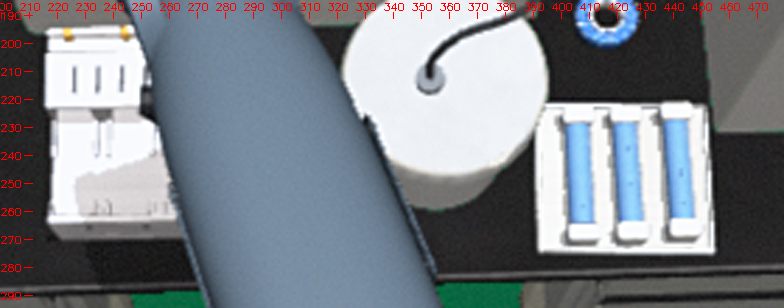

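All three lie flat side by side on the tray (fronts at ~(407,268), (424,268), (443,266)) and the channels are empty. Last, a numeric check of the guard with the arm out of the way, then hand in.

```bash
python3 -m crank '[[0.06,-0.02,0,0,0,0],[0.06,0,0.03,0,0,0],[0.06,0,0.03,0,0,0],[0.06,0,0.03,0,0,0],[0.06,0,0.03,0,0,0],[0,0,0,0,0,0],[0,0,0,0,0,0],[0,0,0,0,0,0]]'
python3 - <<'E'
from h import *
n=cv2.resize(cv2.imread("pics/t7.png"),None,fx=1/6,fy=1/6,interpolation=cv2.INTER_AREA)[40:75,75:105].astype(int)
c=ctrl.read_camera("top")["pixels"][:,:,::-1]; d=abs(c[225:260,280:310].astype(int)-n).mean(2); s0=cv2.imread("pics/top0.png")[225:260,280:310].astype(int)
print("guard diff vs shut/off",d.mean().round(1),d.max(),"vs start",abs(c[225:260,280:310].astype(int)-s0).mean().round(1))
a=cv2.imread("pics/top0.png").astype(int)
for nme,(x0,x1,y0,y1) in dict(bottle=(480,520,230,270),rack=(120,180,255,285)).items(): print(nme,"diff vs start",abs(a[y0:y1,x0:x1]-c[y0:y1,x0:x1]).mean().round(2))
tray(); blues(); st()
E
```

```text
t: 49.82
eef_pos: [0.3483, 0.4347, 0.3129]
eef_rot: [0.521, 0.485, -0.481, -0.512]
force: [0.5, -0.1, -0.1]
grip_width: 0.0342
guard diff vs shut/off 2.8 14.333333333333334 vs start 5.8
bottle diff vs start 2.98
rack diff vs start 81.54
tray px [ 398  221   57   55 1942] len x 0.1677 len y 0.1683 yaw -0.03 centre from right edge [ 0.4798 -0.2586] from left [ 0.4793 -0.2743]
tube [406.6 246.5] area 302 centre [ 0.4786 -0.2081] yaw -0.024
tube [423.8 246.2] area 294 centre [ 0.478  -0.2587] yaw -0.015
tube [442.1 245.1] area 291 centre [ 0.4796 -0.3125] yaw -0.014
t 49.98 tcp [0.348  0.435  0.3132] w 0.0336 F [ 0.1 -0.1  0.5]
[[ 0.065  0.013 -0.998]
 [ 0.998 -0.005  0.065]
 [-0.004 -1.    -0.014]]
q [ 0.903  0.28   0.251  1.537 -0.013  0.969]
```

```bash
python3 -c "
from station import ctrl
print(ctrl.close_job())"
```

```text
the job is handed in; nothing more can be done
None
```

The job is done and handed in at about 50 s. The guard was lifted to about 1.35 rad, the toggle pushed to off and the guard shut again. Then all three traps were drawn out and laid on the tray.

**Last checks**
- **Traps:** they lie flat, side by side, at about +50, 0 and -54 mm across the tray and within 2 mm of its centre lengthwise.
- **Guard and toggle:** the image matches the one taken just after I shut the guard with the toggle off.
- **Bottle:** unchanged from the start.
- **Rack:** not confirmed. The arm was in front of it in the last picture (image difference 81.5), but the arm never went down near it.

**What went wrong or disagreed**
- My first grip on the guard handle was too high and slipped off, leaving the guard about 0.37 rad open. I re-measured and gripped it again.
- While setting down the second trap, the wrist force reached 41 N for a moment, below the 120 N wrist limit. It was pressed through the held trap rather than the gripper's body, as far as I can tell.
- The tray was knocked about 9 mm in +x before the third trap went down, so I re-measured it and changed the target.

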